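# Refit and screw down the filler cap of the bench oil tank

### The job

The blue oil tank on the bench has just been topped up: pick up its red filler cap, set it level on the filler neck, and under light pressure turn it backwards (counter-clockwise) until you feel it drop into the thread; then screw it down clockwise until it is fully home and firmly tight, and let go. Do not press hard on the thread or force the cap round before it has dropped in, do not overtighten it, and leave the other things on the bench where they are.

Things in the scene. Friction and masses are not known exactly. Their poses are not given: they have to be found in the camera images.
- cap_grip (a point): Middle of the grip bar of the loose red plastic filler cap (body cap, 0.11 to 0.18 kg), which stands open side down: ribbed skirt 59 mm across, 14.5 mm deep; on it a 4 mm disc; across the disc an upright bar 50 mm long, 16 thick, 24 high. Point on the cap's axis, half-way up the bar: 12 mm above the disc, 30.5 mm above the skirt's lower edge. x along the bar, y across it, z up.
- cap_seal (a point): Centre of the seal face inside the cap (underside of its disc), on the cap's axis 16 mm below cap_grip; fully home it meets the rim of the mouth. Under it three equal lugs 120 degrees apart stand inwards from the skirt, 1.8 mm above its lower edge: each about 16 degrees wide, 3 mm high, inner faces 22.7 mm from the axis.
- mouth (a point): Centre of the rim of the steel filler neck on top of the blue oil tank (body tank, screwed down; box about 130 x 144 x 91 mm, level gauge and brass cock in front). 117 mm above the bench; z up along the neck's axis. Neck 43 mm across, bevelled 3 mm at the rim. cap_seal lies 4.5 to 9.5 mm above the rim with the lugs on top of the thread, 2.5 to 3.8 mm once dropped in, 0 when home.
- thread (a point): On the neck's axis 10 mm below the mouth, on the thread (body neck, fixed, 51 mm wide): right-hand, 3 equal starts, 19.2 mm per turn. Entry gaps 30 degrees wide; their bearing is not given. Each run ends at a rib 2 mm proud, just before the next gap: clockwise, lugs on top jam on the ribs; backwards they may first slip 2 mm off a rib, climb, and within 110 degrees drop 5 to 6 mm into the gaps.
- neck_foot (a point): On the neck's axis at the tank's lid, 26 mm below the mouth. From the dropped-in place the cap meets the ribs if turned over 14 degrees further back; 65 to 95 degrees clockwise bring it home; the last 15 to 20 go round at home height without resistance (0.8 mm play), then it nips up steeply: 0.4 to 1 N m is firmly tight, and it stays so when let go.
- oil_bottle: Black plastic oil bottle with a pointed nozzle, 46 mm across and 155 mm tall, standing beyond the cap; origin at the centre of its underside. To be left alone.
- driver_red: Screwdriver with a red handle, 150 mm long, lying to the left of the cap along x; origin at the middle of its underside. To be left alone.
- bearing_cup: Steel bearing ring 44 mm across and 12 mm high, lying beyond the cap, near the green tin box; origin at the centre of its underside. To be left alone.
- pliers_red: Pliers with red handles, 170 mm long, lying at the left front; origin at the middle of the underside. To be left alone.
Things that resemble listed ones, but are neither listed nor needed, are in the scene too. There is more than one size of the part that bears cap_grip; the job needs the larger.

How it is judged:
By the outcome, as a careful person would: the job done as asked, in the order asked, and still so for the second after the job is handed in, with the robot touching nothing.
It also fails if it takes over 64 s, if anything falls off the work surface, if the arm or the gripper's body presses on something with over 40 N, if the wrist force passes 120 N, or if a joint passes its speed limit or range.

### The arm

A 6-joint arm with a two-finger parallel gripper is mounted at the origin on a cart in front of the work surface, level with it; the furniture and walls round the work are solid. World frame = base frame: x ahead of the robot, y to its left, z up, the work surface at z = 0. Lengths are in mm, angles in rad, forces in N, time in s.
With the tool pointing down it reaches from about 275 to 1000 mm from the base axis. Payload 8.4 kg.
Tool frame: the origin (TCP) lies on the centre line of the jaws, within the pads' length; the fingertips stand r.tip_reach ahead of it and the grasp point (between the pads) lies 3 mm ahead of it (r.tip_reach is the distance from the TCP to the fingertips, in mm); z points along the fingers, y is the direction in which the jaws open and shut (so a half turn about z gives the same grasp; the last joint's range is limited). The gripper opens to 85 mm and grips with 20 to 120 N. Pads are 22 mm wide; open, the fingers measure 114 mm over their backs; the gripper's body (76 mm by 85 mm) begins 54 mm behind the grasp point. The pads swing forward as they close: fully open they stand 13 mm farther back than shut.
Start: joints at [-1.284, 0.353, 1.633, -0, 1.155, -0.002], TCP at [178, -599.119, 253.281] pointing down, gripper open.
Joint ranges: [-2.63, 2.63], [-0.92, 2.1], [0.06, 2.66], [-1.3, 4.44], [0, 2.69], [-3.02, 3.02]. Speed limits (rad/s): [2.22, 2.22, 2.79, 3.14, 3.14, 3.14].

### API

Orientations are given as [roll, pitch, yaw] about the fixed x, y, z axes, in that order (R = Rz(yaw) Ry(pitch) Rx(roll)).
In Python, from rig import sense, optics, r, nets gives the robot as it stands. The module is installed in compiled form; this text tells all that it offers.
- The arm moves only by the tool carry_out, never from a script. Its argument "increments" is a list that holds one entry, the list of rows, each a list of 6 numbers: the shift along the tool's x, y, z normalised to -1 to 1, where 1 is 40 cm, then the turn, a rotation vector about the tool's x, y, z normalised to -1 to 1, where 1 is 60 degrees. A call has 1 to 5 rows; each row is the pose to reach, as a shift and turn from the pose commanded when the call began, along the tool's axes at that moment; what a row does not reach only later rows make up. A row lasts 1/12 s, in which the tool goes at most 41.7 mm and 7.16 degrees, less where a joint would pass 70% of its speed; a pose out of reach is approached as far as the arm can. A call with a number of a shift or a turn outside -1 to 1 is refused whole. A call with a gripper value outside its range is refused whole. "hand" is the closure, from 0 (fully open) to 1 (shut), set as the call begins (left out, the last holds). The fingers move at their own pace and stop on an object; "squeeze" is the grip in N (left out, the last holds). Time passes only in rows, so rows that repeat a pose let the fingers close. It gives the time, the measured TCP pose, the force and the opening at its end, in the units of the state.
- sense(): the state, without advancing time (a new reading comes with each control period).
- optics.grab_frame(name): name is "side" or "top"; returns a dict with "img" (384x512x3 uint8, red, green, blue), "range_z" (384x512 float32, mm along the optical axis (not along the pixel's ray), 0 where there is no reading), "fov_y" (degrees; the focal length in pixels is half the picture's height over the tangent of half this angle, whatever the lens; pixels are square), "cx", "cy" (the principal point, pixels), "k1" (the pictures are not rectified: a ray, as slopes to the right and down, at radius r is drawn at 1 + k1 r^2 times it, then the intrinsics apply), "R" (3x3) and "t" (3): a world point X has camera coordinates R X + t. Camera axes: x right, y down, z forward; pixel columns grow to the right and rows downward; lengths in mm; the calibration is good to about 2 mm. A picture is of the moment at which its call begins.
- r.sign_off(): hands the job in, once; it reports no verdict.
Trained networks look in the newest picture that a camera, given by its name, has taken for a name from the list of things; names that differ only in an ending like _2 or _b are one class to them, and where a whole thing is asked for, a point or a joint stands for the part that bears it (a point fixed in the world has none). Each returns a list of dicts, best first, with "confidence" (0 to 1); they miss things now and then, are a little off and sometimes report something else, mostly with a low value. They report only what shows in the picture. A call takes as long as a camera call. They do not tell look-alikes from the thing itself.
- nets.trace(target, camera): "mask" (384x512 bool, what is visible of it).
- nets.tip_of(target, camera): "point" ([x, y, z] in mm, in world coordinates, good to about 4 mm: a listed point, or the origin of a listed thing).
The state is a dict: "clock": time; "qpos": joint angles; "qvel": joint speeds; "joint_efforts": joint torques, N m; "eef_pos": TCP position; "tcp_rot": TCP orientation; "contact_force": force on the tool from outside, world axes, zero at the start; "wrist_torque": the same for the moment, N m; "opening": opening from 0.0 (shut) to 1.0 (fully open).
Only numpy, scipy, OpenCV 4.12 (cv2) and the standard library are available. Lean on these libraries where they do the work, as an engineer would, in place of code of your own. Each camera call takes 0.05 s, during which the arm holds its last target.

## Working session

There is one attempt and no reset: what is moved stays moved. The work goes in short steps, Python scripts to look and compute and a tool call to move; the robot and the scene stay as the last step left them, time stands still between calls to the robot, and variables do not carry over. Pictures are saved under pics/ and viewed, and the job is handed in when it is done.

Besides the shell and the picture viewer there is one more tool, called after "Request:" as a command line: name --argument value ..., lists and objects as JSON in quotes. carry_out: Moves the arm, as the interface text tells. Its arguments: {"type":"object","properties":{"increments":{"type":"array","items":{"type":"array","items":{"type":"array","items":{"type":"number","minimum":-1,"maximum":1}}}},"hand":{"type":"number"},"squeeze":{"type":"number"}},"required":["increments"]}

```bash
ls; mkdir -p pics
cat > h.py <<'E'
import numpy as np, cv2
from rig import sense, optics, r, nets
def K(f):
    h=f["img"].shape[0]; fl=h/2/np.tan(np.radians(f["fov_y"])/2); return fl
def unproj(f,u,v,z=None):
    fl=K(f); u=np.asarray(u,float); v=np.asarray(v,float)
    xd=(u-f["cx"])/fl; yd=(v-f["cy"])/fl
    x,y=xd.copy(),yd.copy()
    for _ in range(20):
        s=1+f["k1"]*(x*x+y*y); x=xd/s; y=yd/s
    if z is None: z=f["range_z"][np.round(v).astype(int),np.round(u).astype(int)]
    P=np.stack([x*z,y*z,np.ones_like(x)*z],-1)
    return (P-np.asarray(f["t"]))@np.asarray(f["R"])
def proj(f,X):
    c=np.asarray(X)@np.asarray(f["R"]).T+np.asarray(f["t"]); x=c[...,0]/c[...,2]; y=c[...,1]/c[...,2]
    s=1+f["k1"]*(x*x+y*y); fl=K(f)
    return np.stack([x*s*fl+f["cx"],y*s*fl+f["cy"]],-1)
def allpts(f):
    v,u=np.mgrid[:384,:512]; return unproj(f,u,v,f["range_z"])
def save(n,im): cv2.imwrite("pics/"+n,cv2.cvtColor(im,cv2.COLOR_RGB2BGR))
E
python3 - <<'E'
from h import *
import pickle
for c in("side","top"):
    f=optics.grab_frame(c); save(c+"0.png",f["img"]); pickle.dump(f,open(c+"0.pkl","wb"))
    print(c,f["fov_y"],f["cx"],f["cy"],f["k1"],np.round(f["R"],3).tolist(),np.round(f["t"],1))
    for n in("cap_grip","mouth","cap_seal"):
        for d in nets.tip_of(n,c): 
            print(n,np.round(d["point"],1),round(d["confidence"],2),np.round(proj(f,np.array(d["point"]))))
s=sense();print(s, r.tip_reach)
E
```

```text
pics
side 43.01084421018022 261.3101656392685 186.08022670474355 0.00542142859866289 [[-0.888, -0.46, 0.001], [-0.248, 0.477, -0.843], [0.387, -0.749, -0.537]] [ 445.9  205.4 1065.9]
cap_grip [437.3  15.5  26.8] 0.6 [282. 219.]
cap_grip [487.5 -73.3  23.9] 0.52 [279. 197.]
cap_grip [434.4  15.2  14.1] 0.31 [283. 223.]
mouth [ 449.2 -260.1  110.6] 0.9 [320. 142.]
cap_seal [434.8  14.9  16.4] 0.88 [283. 223.]
cap_seal [640.7 144.6   0.7] 0.7 [185. 232.]
cap_seal [488.8 -71.9  11.7] 0.49 [278. 201.]
top 53.94522416452794 258.86235746433346 192.20883967429398 0.0421853610741289 [[-0.015, -1.0, 0.008], [-0.995, 0.014, -0.098], [0.098, -0.01, -0.995]] [  5.1 517.4 881. ]
cap_grip [492.3 -72.8  23.5] 0.79 [288. 202.]
cap_grip [433.3  18.8  29.4] 0.71 [251. 227.]
mouth [ 452.8 -258.2  112.4] 0.95 [378. 216.]
cap_seal [435.   13.2  16.2] 0.56 [253. 227.]
{'clock': 0.4, 'qpos': array([-1.28437591e+00,  3.53117423e-01,  1.63351272e+00, -4.03235906e-05,
        1.15524934e+00, -2.37246019e-03]), 'qvel': array([-0.00033101, -0.00088127, -0.00059168,  0.00221603,  0.00058441,
       -0.00092365]), 'joint_efforts': array([-2.51935808e-04, -6.04556894e+01, -3.42005932e+01, -1.16927699e-04,
        3.88590182e-03,  4.32916337e-06]), 'eef_pos': array([ 177.97881158, -599.03670684,  253.15928389]), 'tcp_rot': array([-3.14130574e+00,  3.62066142e-05,  2.88809165e-01]), 'contact_force': array([-0.19548168, -0.28274025, -0.13816392]), 'wrist_torque': array([ 0.0040789 , -0.0083943 ,  0.01494853]), 'opening': 0.9979064944955593} 22.0
```

View pics/side0.png

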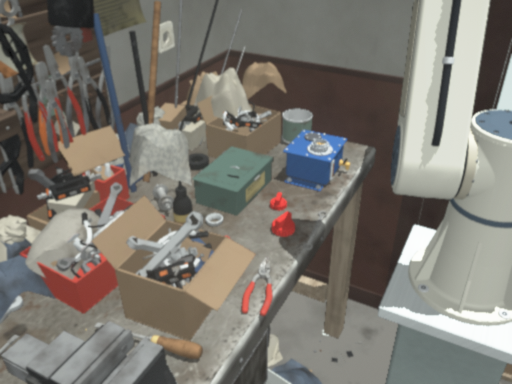

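View pics/top0.png

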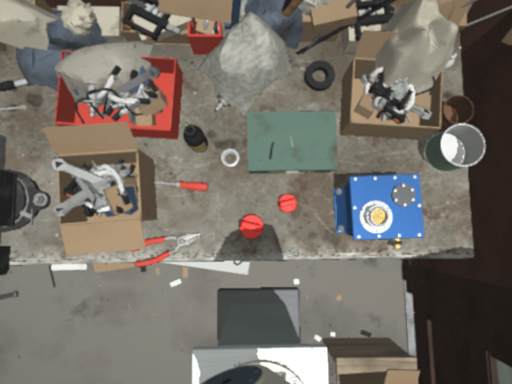

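Run:
```python
from h import *
import pickle
f=pickle.load(open("top0.pkl","rb")); 
a=cv2.resize(f["img"][170:260,210:320],None,fx=7,fy=6.5,interpolation=cv2.INTER_CUBIC); save("crop0.png",a)
f=pickle.load(open("side0.pkl","rb")); 
a=cv2.resize(f["img"][100:260,210:380],None,fx=4.5,fy=3.7,interpolation=cv2.INTER_CUBIC); save("crop1.png",a)
```

```text
(no output)
```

View pics/crop0.png

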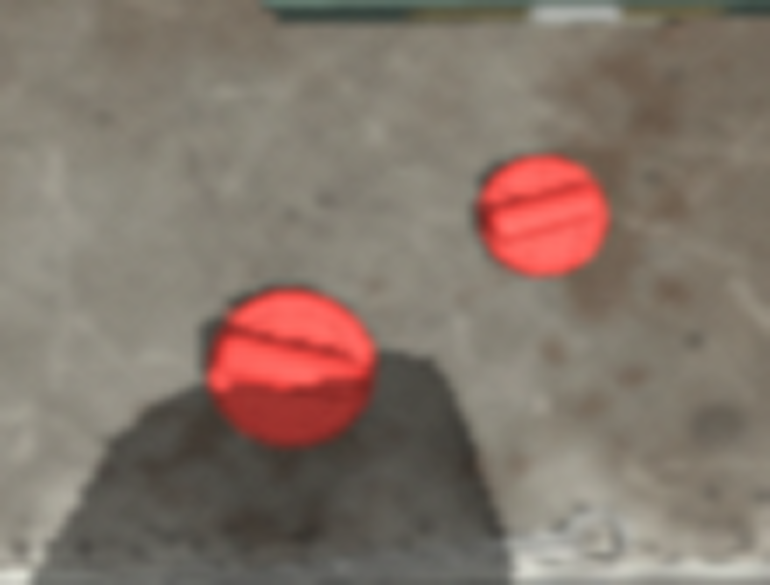

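View pics/crop1.png

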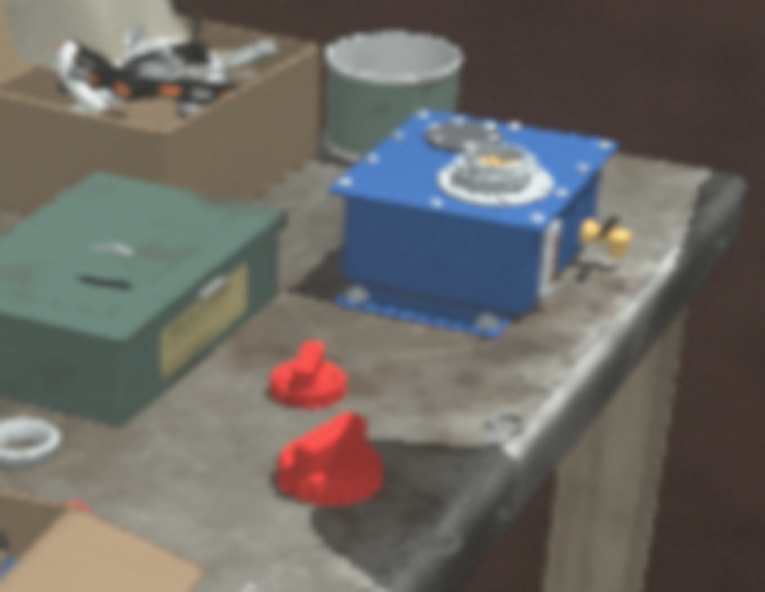

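Run:
```python
from h import *
import pickle
for c in("side","top"):
    f=pickle.load(open(c+"0.pkl","rb")); P=allpts(f); im=f["img"].astype(int)
    red=(im[...,0]>130)&(im[...,1]<70)&(im[...,2]<80)
    for nm,ctr in(("big",(435,15)),("small",(490,-73))):
        m=red&(np.hypot(P[...,0]-ctr[0],P[...,1]-ctr[1])<40)&(P[...,2]>-5)&(P[...,2]<60)
        Q=P[m]; print(c,nm,m.sum(),Q.min(0).round(),Q.max(0).round(),Q.mean(0).round(1))
        t=Q[Q[:,2]>Q[:,2].max()-6]; print(" bar top n",len(t),t.mean(0).round(1))
        w,v=np.linalg.eigh(np.cov(t[:,:2].T)); print("  axis deg",np.degrees(np.arctan2(v[1,1],v[0,1])).round(1),np.sqrt(w).round(1), "minmax", t.min(0).round(),t.max(0).round())
        d=Q[(Q[:,2]>12)&(Q[:,2]<24)]; print(" disc", len(d), np.median(d[:,2]))
    # mouth: points near 117
    m=(np.hypot(P[...,0]-450,P[...,1]+259)<45)&(P[...,2]>105)&(P[...,2]<125)
    Q=P[m]; print(c,"neck",m.sum(),Q.mean(0).round(1),Q.min(0).round(),Q.max(0).round(),np.percentile(Q[:,2],[10,50,90]))
    c0,R=cv2.minEnclosingCircle(Q[:,:2].astype(np.float32)); print(c0,R)
```

```text
side big 322 [403.  -3.  -0.] [453.  49.  40.] [424.3  30.6  18.6]
 bar top n 34 [427.4  20.2  37.4]
  axis deg 74.4 [ 3.9 15.8] minmax [421.  -3.  34.] [444.  44.  40.]
 disc 150 16.833003978913393
side small 83 [466. -68.   2.] [504. -44.  29.] [482.7 -53.4  12.5]
 bar top n 13 [482.2 -54.3  26.2]
  axis deg 58.3 [3.5 5. ] minmax [478. -64.  23.] [489. -50.  29.]
 disc 18 19.576671194613976
side neck 114 [ 446.8 -252.7  110.1] [ 423. -277.  105.] [ 474. -231.  116.] [106.0968892  110.30384769 113.63186685]
(447.5918884277344, -253.99349975585938) 26.850866317749023
top big 209 [411. -11.  -0.] [464.  44.  46.] [428.   18.1  24.2]
 bar top n 33 [432.4   9.6  41.9]
  axis deg 74.8 [ 4.9 13.5] minmax [425.  -6.  40.] [446.  41.  46.]
 disc 153 19.047277402696263
top small 31 [483. -84.   8.] [504. -48.  34.] [495.5 -61.6  21.6]
 bar top n 12 [493.9 -64.1  31.4]
  axis deg 114.0 [ 2.4 13.9] minmax [483. -84.  29.] [502. -52.  34.]
 disc 18 15.341601047052134
top neck 364 [ 452.8 -257.4  110.7] [ 428. -283.  105.] [ 478. -233.  120.] [105.7484638  110.58488247 116.21656322]
(452.8353576660156, -258.1070861816406) 25.523569107055664
```

Candidates for the cap:
- The large red cap, at top (251,227) / side (283,223).
- The small red cap, at top (288,202) / side (279,200).
- Red parts that aren't caps: the screwdriver handle at top (193,186) and the pliers handles at top (160,248).

The crops show the cap at top (251,227) is clearly bigger, about 52–59 mm across and 42 mm high, so I choose it. Next I'll refine its pose and the mouth position.

```bash
cat >> h.py <<'E'
from scipy.optimize import minimize
SS=6
def capmodel(x,y,z0,yaw,rt=29.5):
    a=np.linspace(0,2*np.pi,48,endpoint=False)
    sk=np.concatenate([np.stack([x+29.5*np.cos(a),y+29.5*np.sin(a),0*a+z0],1),np.stack([x+rt*np.cos(a),y+rt*np.sin(a),0*a+z0+18.5],1)])
    c,s=np.cos(yaw),np.sin(yaw); b=[]
    for i in(-25,25):
        for j in(-8,8):
            for k in(18.5,42.5): b.append([x+c*i-s*j,y+s*i+c*j,z0+k])
    return sk,np.array(b)
def render(f,parts,u0,v0,w,h):
    im=np.zeros((h*SS,w*SS),np.uint8)
    for p in parts:
        q=(proj(f,p)-[u0-.5,v0-.5])*SS-.5
        cv2.fillConvexPoly(im,cv2.convexHull(np.round(q*16).astype(np.int32)),255,shift=4)
    return cv2.resize(im,(w,h),interpolation=cv2.INTER_AREA)/255.
def redsoft(img):
    im=img.astype(float); d=im[...,0]-np.maximum(im[...,1],im[...,2])
    return d/np.maximum(im[...,0],1)
def fitcap(f,x,y,z0,yaw,fixyaw=False):
    uv=proj(f,np.array([x,y,z0+20])); u0,v0=(uv-40).astype(int); 
    s=redsoft(f["img"])[v0:v0+80,u0:u0+80]; m=np.clip((s-.08)/(.55-.08),0,1)
    n,lab=cv2.connectedComponents((m>.3).astype(np.uint8)); 
    cx,cy=int(uv[0]-u0),int(uv[1]-v0); L=np.argmax([ (lab[cy-6:cy+7,cx-6:cx+7]==k).sum() if k else 0 for k in range(n)])
    keep=cv2.dilate((lab==L).astype(np.uint8),np.ones((3,3)))
    m=m*keep
    def cost(p): return ((render(f,capmodel(p[0],p[1],z0,yaw if fixyaw else p[2]/30),u0,v0,80,80)-m)**2).sum()
    best=None
    p0=[x,y,yaw*30]
    for _ in range(3):
        o=minimize(cost,p0,method="Nelder-Mead",options=dict(initial_simplex=np.array([p0,np.add(p0,[4,0,0]),np.add(p0,[0,4,0]),np.add(p0,[0,0,6])]),xatol=.02,fatol=.001)); p0=o.x
    return o.x[0],o.x[1],o.x[2]/30,o.fun,m.sum()
E
python3 - <<'E'
from h import *
import pickle
for c in("side","top"):
    f=pickle.load(open(c+"0.pkl","rb"))
    x,y,w,co,n=fitcap(f,435,15,0,np.radians(74)); print(c,round(x,1),round(y,1),np.degrees(w).round(1),round(co,1),round(n))
    uv=proj(f,np.array([450,-259,117])); u0,v0=(uv-[22,20]).astype(int)
    a=f["img"][v0:v0+40,u0:u0+44]; print(u0,v0); save("m_%s.png"%c,cv2.resize(a,None,fx=14,fy=14,interpolation=cv2.INTER_CUBIC))
E
```

```text
side 431.1 20.9 82.9 7.5 465
298 120
top 436.4 17.2 70.3 2.7 493
357 197
```

```bash
cd pics; python3 -c "
import cv2,numpy as np
a=cv2.imread('m_side.png');b=cv2.imread('m_top.png');cv2.imwrite('m_both.png',cv2.resize(np.hstack([a,b]),(792,360)))"
```

```text
(no output)
```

View pics/m_both.png

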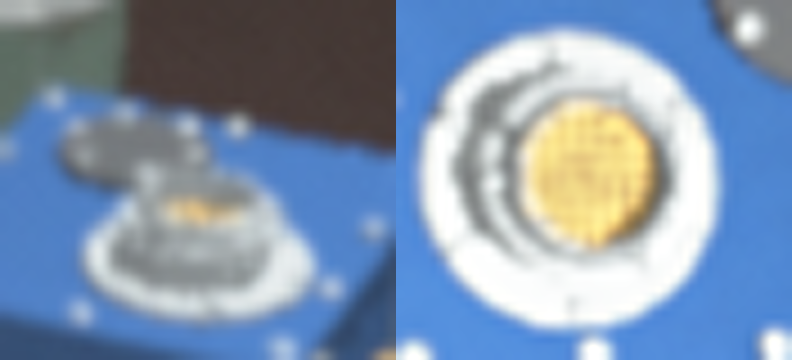

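Run:
```python
from h import *
import pickle
for c in("side","top"):
    f=pickle.load(open(c+"0.pkl","rb"))
    im=f["img"].astype(float); nb=1-np.clip((im[...,2]-im[...,0])/120.,0,1)  # non-blue
    uv=proj(f,np.array([450,-257,92])).astype(int)
    a=np.linspace(0,2*np.pi,72,endpoint=False)
    P=allpts(f)
    m=(np.hypot(P[...,0]-450,P[...,1]+257)>30)&(np.hypot(P[...,0]-450,P[...,1]+257)<50)&(P[...,2]>80)&(P[...,2]<100); print(c,"lid z",np.median(P[m][:,2]))
    # flange radial edge: model nonblue disc radius rf at z=91.5
    def ring(x,y,rr,z): return np.stack([x+rr*np.cos(a),y+rr*np.sin(a),0*a+z],1)
    for zf in (91,93):
        u0,v0=uv-24
        def cost(p):
            parts=[ring(p[0],p[1],p[2],zf),np.concatenate([ring(p[0],p[1],25.5,zf),ring(p[0],p[1],21.5,115)])]
            R=render(f,parts,u0,v0,48,48); M=nb[v0:v0+48,u0:u0+48]
            wgt=render(f,[ring(450,-257,47,zf),ring(450,-257,30,117)],u0,v0,48,48)
            if c=="side": wgt[:16]=0
            return (wgt*(R-M)**2).sum()
        o=minimize(cost,[450,-257,40],method="Nelder-Mead",options=dict(initial_simplex=[[450,-257,38],[455,-257,38],[450,-252,38],[450,-257,42]],xatol=.02)); print(c,zf,o.x.round(1),round(o.fun,1))
```

```text
side lid z 88.92154066900247
side 91 [ 450.  -257.8   37.5] 12.6
side 93 [ 448.7 -254.7   37.5] 12.2
top lid z 91.1800044231842
top 91 [ 453.6 -258.8   36.5] 16.1
top 93 [ 453.5 -258.2   36.5] 16.4
```

```bash
cat > plan.py <<'E'
import sys; from h import *
from scipy.spatial.transform import Rotation as Ro
def plan(x,y,z,yawdeg,n=5,maxmm=38,maxdeg=7):
    s=sense(); R=Ro.from_euler("xyz",s["tcp_rot"]); p=np.array(s["eef_pos"])
    T=Ro.from_euler("xyz",[np.pi,0,np.radians(yawdeg)])
    d=R.inv().apply(np.array([x,y,z])-p); w=(R.inv()*T).as_rotvec(degrees=True)
    k=max(np.linalg.norm(d)/maxmm,np.linalg.norm(w)/maxdeg); 
    print("need rows %.1f"%k,"full:",(d/400).round(4),(w/60).round(4))
    if k>n: print(" first 5-row slice end:",(d/400*n/k).round(4),(w/60*n/k).round(4))
    st(s)
def st(s=None):
    s=s or sense(); print("t",round(s["clock"],2),"p",np.round(s["eef_pos"],2),"rpy",np.degrees(s["tcp_rot"]).round(2),"F",np.round(s["contact_force"],1),"M",np.round(s["wrist_torque"],2),"op",round(s["opening"],3),"q6",round(s["qpos"][5],2))
if __name__=="__main__":
    if len(sys.argv)>1: plan(*map(float,sys.argv[1:5]))
    else: st()
E
python3 plan.py 434 18 130 73
```

```text
need rows 17.9 full: [ 1.0529 -1.2963  0.3082] [-3.000e-04 -1.000e-04 -9.409e-01]
 first 5-row slice end: [ 0.2945 -0.3626  0.0862] [-1.000e-04 -0.000e+00 -2.632e-01]
t 0.4 p [ 177.98 -599.04  253.16] rpy [-179.98    0.     16.55] F [-0.2 -0.3 -0.1] M [ 0.   -0.01  0.01] op 0.998 q6 -0.0
```

Request:
carry_out --increments '[[[0.05,-0.06,0,0,0,0],[0.12,-0.15,0,0,0,0],[0.185,-0.225,0,0,0,0],[0.25,-0.305,0,0,0,0],[0.31,-0.38,0,0,0,0]]]' --hand 0.5 --squeeze 40

```text
clock: 0.82
eef_pos: [253.9, -416.2, 253.2]
tcp_rot: [-3.142, -0.0, 0.288]
contact_force: [1.5, 0.1, 1.2]
opening: 0.504
```

Request:
carry_out --increments '[[[0.06,-0.075,0,0,0,0],[0.12,-0.15,0,0,0,0],[0.185,-0.225,0,0,0,0],[0.25,-0.305,0,0,0,0],[0.31,-0.38,0,0,0,0]]]'

```text
clock: 1.23
eef_pos: [329.5, -235.2, 253.5]
tcp_rot: [3.141, -0.001, 0.288]
contact_force: [0.8, 0.4, -0.2]
opening: 0.502
```

```bash
python3 plan.py 434 18 130 73; python3 -c "
from h import *; print(r.tip_reach)"
```

```text
need rows 8.1 full: [ 0.4303 -0.5328  0.3088] [ 7.000e-04 -3.000e-04 -9.414e-01]
 first 5-row slice end: [ 0.2667 -0.3301  0.1914] [ 5.000e-04 -2.000e-04 -5.833e-01]
t 1.23 p [ 329.47 -235.22  253.53] rpy [ 1.7997e+02 -4.0000e-02  1.6520e+01] F [ 0.8  0.4 -0.2] M [-0.01 -0.04 -0.03] op 0.502 q6 0.66
22.0
```

Request:
carry_out --increments '[[[0.054,-0.067,0.02,0,0,-0.11],[0.108,-0.133,0.04,0,0,-0.22],[0.162,-0.2,0.06,0,0,-0.33],[0.216,-0.266,0.08,0,0,-0.44],[0.27,-0.333,0.1,0,0,-0.55]]]'

```text
clock: 1.65
eef_pos: [395.2, -77.0, 213.3]
tcp_rot: [3.141, -0.0, 0.871]
contact_force: [0.7, 0.0, -0.1]
opening: 0.501
```

```bash
python3 plan.py 434 18 130 73
```

```text
need rows 3.5 full: [ 0.244  -0.0791  0.2083] [ 1.000e-03 -3.000e-04 -3.854e-01]
t 1.65 p [395.21 -77.01 213.3 ] rpy [ 1.7994e+02 -3.0000e-02  4.9880e+01] F [ 0.7  0.  -0.1] M [-0.01 -0.07  0.01] op 0.501 q6 0.5
```

Request:
carry_out --increments '[[[0.05,-0.016,0.042,0,0,-0.08],[0.1,-0.032,0.084,0,0,-0.16],[0.15,-0.048,0.126,0,0,-0.24],[0.2,-0.064,0.168,0,0,-0.32],[0.244,-0.079,0.208,0,0,-0.385]]]'

```text
clock: 2.07
eef_pos: [434.6, 17.4, 129.5]
tcp_rot: [3.141, -0.0, 1.273]
contact_force: [0.3, -0.5, -0.3]
opening: 0.501
```

Request:
carry_out --increments '[[[0,0,0,0,0,0]]]'

```text
clock: 2.15
eef_pos: [433.9, 18.3, 128.0]
tcp_rot: [-3.139, 0.0, 1.274]
contact_force: [0.4, -0.7, -0.1]
opening: 0.504
```

Run:
```python
from h import *; from plan import st
import pickle
st()
for c in("side","top"):
    f=optics.grab_frame(c); pickle.dump(f,open(c+"1.pkl","wb"))
    uv=proj(f,np.array([434,18,90])).astype(int); print(c,uv)
    a=f["img"][uv[1]-50:uv[1]+50,uv[0]-55:uv[0]+55]; save(c+"1.png",cv2.resize(a,None,fx=5,fy=5,interpolation=cv2.INTER_CUBIC))
```

```text
t 2.15 p [433.92  18.26 127.95] rpy [-1.7987e+02  1.0000e-02  7.2970e+01] F [ 0.4 -0.7 -0.1] M [0.05 0.08 0.03] op 0.504 q6 0.33
side [283 198]
top [250 227]
```

View pics/side1.png

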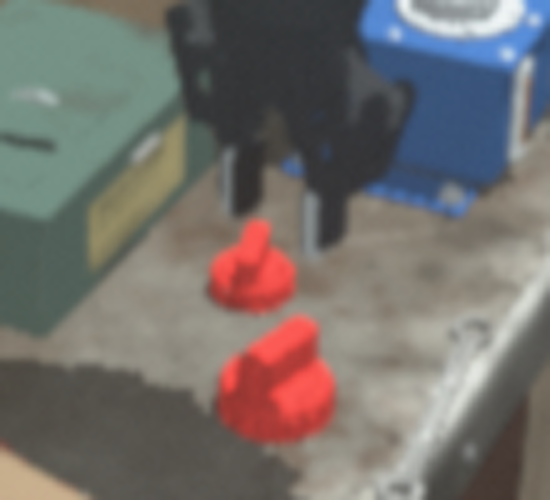

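View pics/top1.png

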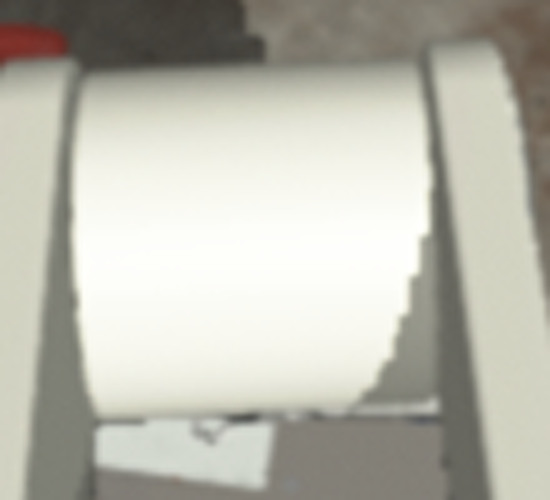

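```bash
cat >> h.py <<'E'
def tooldraw(f,name,p,yaw,op,tip=22,ctr=None,half=(50,55),sc=5,extra=()):
    tx=np.array([np.cos(yaw),np.sin(yaw),0]); ty=np.array([np.sin(yaw),-np.cos(yaw),0])
    c0=np.array(p)-[0,0,tip]
    uv=proj(f,c0 if ctr is None else ctr).astype(int); h,w=half
    a=cv2.resize(f["img"][uv[1]-h:uv[1]+h,uv[0]-w:uv[0]+w],None,fx=sc,fy=sc,interpolation=cv2.INTER_CUBIC).copy()
    def line(P,Q,col):
        q=(proj(f,np.array([P,Q]))-(uv-[w,h])+.5)*sc
        cv2.line(a,tuple(int(v) for v in q[0]),tuple(int(v) for v in q[1]),col,1,cv2.LINE_AA)
    for s in(-1,1):
        A=c0+s*ty*op/2-11*tx; B=A+22*tx; up=np.array([0,0,20])
        for P,Q in((A,B),(A,A+up),(B,B+up)): line(P,Q,(255,255,0))
    line(c0,c0+[0,0,20],(0,255,0))
    for P,Q,col in extra: line(P,Q,col)
    save(name,a)
E
python3 - <<'E'
from h import *; import pickle
f=pickle.load(open("side1.pkl","rb"))
tooldraw(f,"side1b.png",[433.9,18.3,128.],np.radians(73),42.5)
# gripped-region depth points
P=allpts(f); m=(np.hypot(P[...,0]-434,P[...,1]-18)<60)&(P[...,2]>85)&(P[...,2]<140)
Q=P[m]; print(len(Q)); 
yaw=np.radians(73); tx=np.array([np.cos(yaw),np.sin(yaw)]); ty=np.array([np.sin(yaw),-np.cos(yaw)])
d=Q[:,:2]-[433.9,18.3]; A=np.c_[d@tx,d@ty,Q[:,2]]
for lo in range(95,140,5):
    b=A[(A[:,2]>=lo)&(A[:,2]<lo+5)]
    if len(b): print(lo,len(b),"x",np.percentile(b[:,0],[0,50,100]).round(),"y",np.percentile(b[:,1],[0,20,50,80,100]).round())
for c,g in(("side",(431,21,0,np.radians(75))),):
    print(fitcap(f,*g))
E
```

```text
204
105 15 x [-8.  5. 12.] y [-31. -30.  17.  19.  21.]
110 22 x [-8.  9. 14.] y [-38. -31.  18.  20.  29.]
115 34 x [-7.  7. 14.] y [-39. -37. -28.  19.  28.]
120 29 x [-8.  7. 14.] y [-41. -38.  17.  19.  31.]
125 37 x [-7.  6. 15.] y [-41. -38. -26.  18.  31.]
130 32 x [-8.  8. 15.] y [-39. -33.  17.  19.  30.]
135 35 x [-7.  9. 15.] y [-41. -36. -26.  19.  30.]
(np.float64(431.48135835377195), np.float64(20.14603923635473), np.float64(1.3787471177271697), np.float64(5.948081324491238), np.float64(463.41472825013386))
```

View pics/side1b.png

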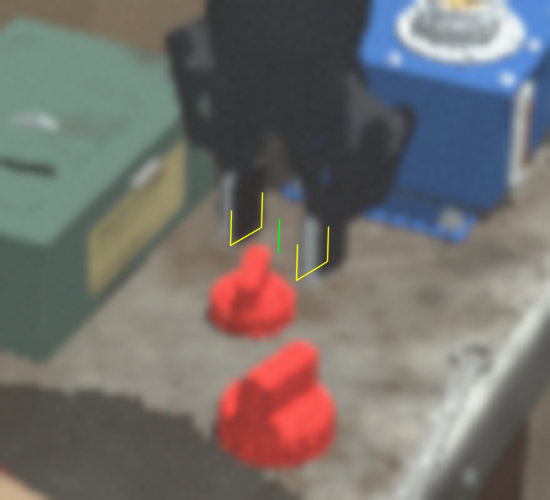

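```bash
python3 plan.py 433.5 17 46 75
```

```text
need rows 2.2 full: [ 0.0011 -0.0005  0.2092] [-0.0013  0.0006 -0.0385]
t 2.25 p [433.7   16.52 129.68] rpy [-1.7992e+02  4.0000e-02  7.2690e+01] F [ 0.5  0.7 -0.4] M [ 0.05  0.04 -0.01] op 0.501 q6 0.34
```

Request:
carry_out --increments '[[[0,0,0.06,0,0,-0.02],[0,0,0.12,0,0,-0.035],[0,0,0.16,0,0,-0.035],[0,0,0.19,0,0,-0.035],[0,0,0.209,0,0,-0.035]]]'

```text
clock: 2.67
eef_pos: [433.8, 15.3, 46.1]
tcp_rot: [-3.141, 0.0, 1.303]
contact_force: [0.2, 0.2, 0.6]
opening: 0.503
```

Request:
carry_out --increments '[[[0,0,0,0,0,0],[0,0,0,0,0,0]]]'

```text
clock: 2.83
eef_pos: [434.2, 15.7, 47.0]
tcp_rot: [3.141, -0.0, 1.303]
contact_force: [0.8, -0.6, 0.7]
opening: 0.497
```

Run:
```python
from h import *; from plan import st
import pickle
st(); s=sense()
f=optics.grab_frame("side"); pickle.dump(f,open("side2.pkl","wb"))
tooldraw(f,"side2.png",s["eef_pos"],s["tcp_rot"][2],42.5)
print(fitcap(f,431,20.5,0,np.radians(75)))
```

```text
t 2.83 p [434.23  15.7   46.99] rpy [179.99  -0.    74.68] F [ 0.8 -0.6  0.7] M [-0.01 -0.05  0.03] op 0.497 q6 0.3
(np.float64(430.7419910794845), np.float64(21.816100730866438), np.float64(1.7379486577786845), np.float64(53.88900584466833), np.float64(402.0122987230615))
```

View pics/side2.png

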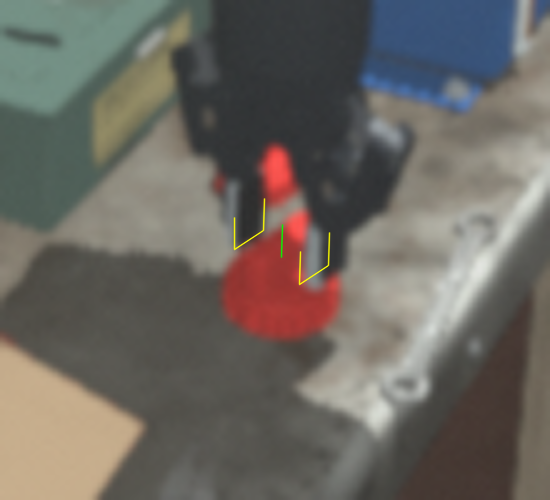

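The picture shows the bar of the large cap centred between the open fingers, with the skirt at about crop (280,290), so I'll close.

Request:
carry_out --increments '[[[0.003,0,0,0,0,0],[0.003,0,0,0,0,0],[0.003,0,0,0,0,0],[0.003,0,0,0,0,0],[0.003,0,0,0,0,0]]]' --hand 1.0 --squeeze 30

```text
clock: 3.3
eef_pos: [435.0, 17.3, 47.4]
tcp_rot: [3.14, -0.0, 1.305]
contact_force: [-1.3, -0.1, 7.0]
opening: 0.181
```

Request:
carry_out --increments '[[[0,0,0,0,0,0],[0,0,0,0,0,0],[0,0,0,0,0,0]]]'

```text
clock: 3.55
eef_pos: [435.1, 17.3, 47.4]
tcp_rot: [3.14, -0.0, 1.305]
contact_force: [-0.7, -1.2, 7.6]
opening: 0.176
```

```bash
python3 plan.py
```

```text
t 3.55 p [435.06  17.35  47.39] rpy [ 1.7991e+02 -2.0000e-02  7.4770e+01] F [-0.7 -1.2  7.6] M [-0.07  0.18  0.09] op 0.176 q6 0.3
```

Request:
carry_out --increments '[[[0,0,-0.002,0,0,0],[0,0,-0.002,0,0,0],[0,0,-0.002,0,0,0],[0,0,-0.002,0,0,0]]]' --squeeze 90

```text
clock: 3.88
eef_pos: [434.5, 17.4, 47.6]
tcp_rot: [3.141, -0.0, 1.305]
contact_force: [-1.2, 0.2, 5.9]
opening: 0.16
```

```bash
python3 plan.py
```

```text
t 3.88 p [434.54  17.36  47.6 ] rpy [ 1.7997e+02 -1.0000e-02  7.4750e+01] F [-1.2  0.2  5.9] M [ 0.05  0.13 -0.03] op 0.16 q6 0.3
```

Request:
carry_out --increments '[[[0,0,-0.01,0,0,0],[0,0,-0.05,0,0,0],[0,0,-0.12,0,0,0],[0,0,-0.2,0,0,0],[0,0,-0.28,0,0,0]]]'

```text
clock: 4.3
eef_pos: [433.4, 17.3, 160.2]
tcp_rot: [-3.14, 0.001, 1.305]
contact_force: [0.3, -0.2, -2.0]
opening: 0.162
```

Request:
carry_out --increments '[[[0,0,-0.07,0,0,0],[0,0,-0.12,0,0,0],[0,0,-0.14,0,0,0]]]'

```text
clock: 4.55
eef_pos: [435.5, 17.3, 218.2]
tcp_rot: [3.137, -0.001, 1.305]
contact_force: [0.7, -0.1, -0.9]
opening: 0.16
```

```bash
python3 plan.py 451 -259 215 74.75
python3 - <<'E'
from h import *
import pickle
s=sense()
f=optics.grab_frame("side"); pickle.dump(f,open("side3.pkl","wb"))
tooldraw(f,"side3.png",s["eef_pos"],s["tcp_rot"][2],16)
p=s["eef_pos"];print(fitcap(f,p[0]-2,p[1]+3,p[2]-47.6,s["tcp_rot"][2],True))
E
```

```text
need rows 7.3 full: [-0.6563  0.2191  0.0082] [ 0.0039 -0.0012 -0.0001]
 first 5-row slice end: [-0.4505  0.1504  0.0056] [ 0.0027 -0.0008 -0.0001]
t 4.55 p [435.51  17.34 218.25] rpy [ 1.7977e+02 -7.0000e-02  7.4750e+01] F [ 0.7 -0.1 -0.9] M [-0.03 -0.01  0.03] op 0.16 q6 0.3
(np.float64(431.909414569079), np.float64(22.794109971618276), np.float64(1.3081336397885255), np.float64(122.77470508680443), np.float64(405.9819709037328))
```

View pics/side3.png

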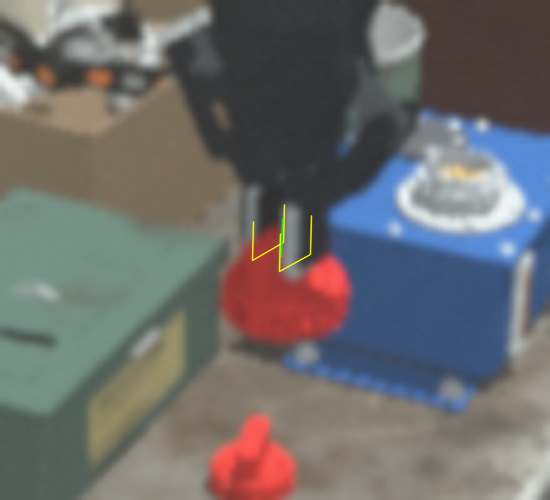

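Request:
carry_out --increments '[[[-0.05,0.016,0,0,0,0],[-0.12,0.04,0,0,0,0],[-0.19,0.064,0,0,0,0],[-0.26,0.087,0,0,0,0],[-0.33,0.11,0,0,0,0]]]'

```text
clock: 5.02
eef_pos: [441.1, -122.7, 213.7]
tcp_rot: [-3.139, -0.0, 1.305]
contact_force: [1.3, 0.5, -0.9]
opening: 0.163
```

Request:
carry_out --increments '[[[-0.07,0.024,0,0,0,0],[-0.14,0.048,0.005,0,0,0],[-0.21,0.07,0.005,0,0,0],[-0.28,0.093,0.008,0,0,0],[-0.325,0.108,0.008,0,0,0]]]'

```text
clock: 5.43
eef_pos: [448.6, -260.5, 210.1]
tcp_rot: [-3.139, -0.0, 1.304]
contact_force: [0.3, 0.4, -1.0]
opening: 0.162
```

Request:
carry_out --increments '[[[0,0,0,0,0,0],[0,0,0,0,0,0],[0,0,0,0,0,0]]]'

```text
clock: 5.68
eef_pos: [448.7, -257.6, 210.7]
tcp_rot: [-3.139, -0.001, 1.304]
contact_force: [-1.0, 0.5, -1.8]
opening: 0.159
```

```bash
python3 plan.py 451 -259 180 74.75
python3 - <<'E'
from h import *
import pickle
s=sense()
for c in("side","top"):
    f=optics.grab_frame(c); pickle.dump(f,open(c+"4.pkl","wb"))
    tooldraw(f,c+"4.png",s["eef_pos"],s["tcp_rot"][2],16)
E
```

```text
need rows 0.8 full: [-0.0019  0.0067  0.0767] [-0.0024 -0.0009 -0.0004]
t 5.68 p [ 448.69 -257.6   210.7 ] rpy [-1.7986e+02 -5.0000e-02  7.4720e+01] F [-1.   0.5 -1.8] M [-0.03 -0.01  0.  ] op 0.159 q6 -0.26
```

View pics/side4.png

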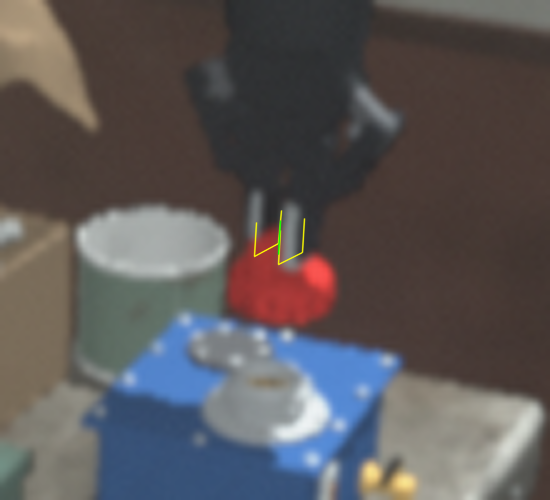

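View pics/top4.png

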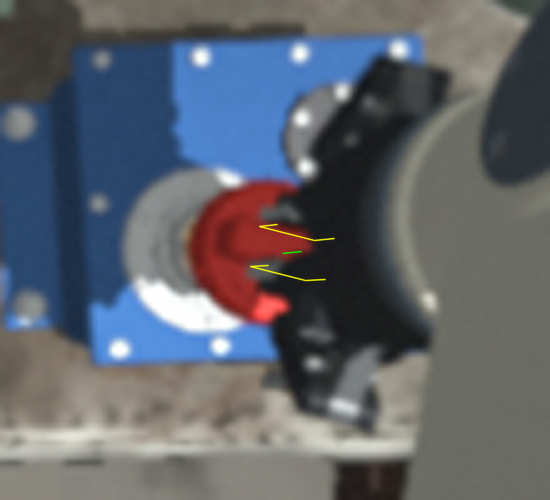

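```bash
cat >> h.py <<'E'
def circ(x,y,z,rr,col,n=60):
    a=np.linspace(0,2*np.pi,n+1); P=np.stack([x+rr*np.cos(a),y+rr*np.sin(a),0*a+z],1)
    return [(P[i],P[i+1],col) for i in range(n)]
E
python3 - <<'E'
from h import *; import pickle
p=np.array([448.7,-257.6,210.7]); z0=p[2]-47.6
for c,b in(("side",(-2.5,3.0)),("top",(2.0,0.5))):
    f=pickle.load(open(c+"4.pkl","rb"))
    ex=circ(p[0]+b[0],p[1]+b[1],z0,29.5,(0,255,0))+circ(p[0]+b[0],p[1]+b[1],z0+18,29.5,(0,255,255))
    m=(453.5,-258.5) if c=="top" else (449.5,-256.5)
    ex+=circ(m[0],m[1],117,21.5,(255,0,255))+circ(m[0],m[1],91.5,36.7,(255,128,0))
    tooldraw(f,c+"4b.png",p+[b[0],b[1],0],np.radians(74.7),16,ctr=p-[0,0,50],half=(38,45),sc=8,extra=ex)
E
```

```text
(no output)
```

View pics/side4b.png

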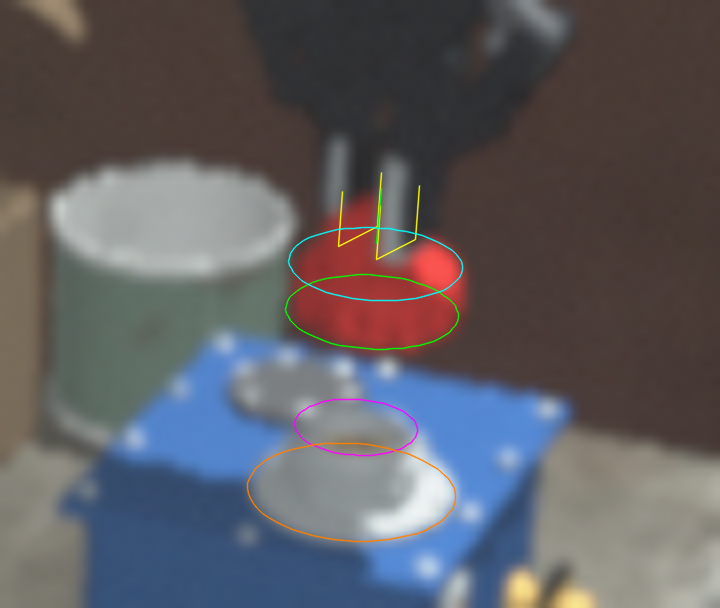

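View pics/top4b.png

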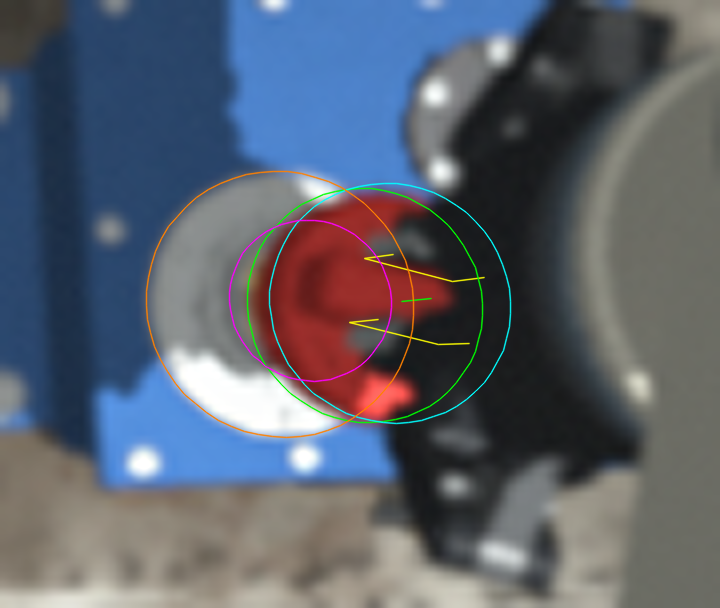

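```bash
cat >> h.py <<'E'
def fitocc(f,x,y,z0,yaw,dbg=None):
    uv=proj(f,np.array([x,y,z0+15])); u0,v0=(uv-40).astype(int)
    im=f["img"][v0:v0+80,u0:u0+80].astype(float); m=np.clip((redsoft(f["img"])[v0:v0+80,u0:u0+80]-.15)/.4,0,1)
    dark=((im.max(-1)<75)&(m<.5)).astype(np.uint8); dark=cv2.dilate(dark,np.ones((5,5)))
    grip=((np.abs(im[...,0]-im[...,1])<25)&(np.abs(im[...,2]-im[...,1])<25)).astype(np.uint8)
    # ignore also above the skirt (bar & fingers)
    sk=capmodel(x,y,z0,yaw)[0]
    w=1-dark.astype(float)
    # grey pads next to dark: ignore grey pixels inside the model area core
    core=cv2.erode((render(f,[sk],u0,v0,80,80)>.5).astype(np.uint8),np.ones((9,9)))
    w[(core>0)]=0
    far=render(f,[np.concatenate([circp(x,y,z0,37),circp(x,y,z0+18.5,37)])],u0,v0,80,80)>.5
    w=w*far
    def cost(p):
        return (w*(render(f,capmodel(p[0],p[1],z0,yaw),u0,v0,80,80)-m)**2).sum()
    p0=[x,y]
    for _ in range(3):
        o=minimize(cost,p0,method="Nelder-Mead",options=dict(initial_simplex=np.array([p0,np.add(p0,[4,0]),np.add(p0,[0,4])]),xatol=.02,fatol=.001)); p0=o.x
    if dbg:
        a=np.dstack([m*255,w*255,render(f,capmodel(*o.x,z0,yaw),u0,v0,80,80)*255]).astype(np.uint8); save(dbg,cv2.resize(a,None,fx=6,fy=6,interpolation=cv2.INTER_NEAREST))
    return o.x,o.fun,cost([x,y])
def circp(x,y,z,rr):
    a=np.linspace(0,2*np.pi,48); return np.stack([x+rr*np.cos(a),y+rr*np.sin(a),0*a+z],1)
E
python3 - <<'E'
from h import *; import pickle
p=np.array([448.7,-257.6,210.7]); z0=p[2]-47.6
for c,b in(("side",(-2.5,3.0)),("top",(2.0,0.5))):
    f=pickle.load(open(c+"4.pkl","rb"))
    for dz in(-2,0,2): print(c,dz,fitocc(f,p[0]+b[0],p[1]+b[1],z0+dz,np.radians(74.7),c+"4d.png" if dz==0 else None))
a=cv2.imread("pics/side4d.png");b=cv2.imread("pics/top4d.png");cv2.imwrite("pics/d4.png",cv2.resize(np.hstack([a,b]),(800,400)))
E
```

```text
side -2 (array([ 445.16995616, -257.64551327]), np.float64(9.03094862410766), np.float64(15.529291674451212))
side 0 (array([ 443.70158691, -253.75106201]), np.float64(10.599061960045265), np.float64(15.08806634142283))
side 2 (array([ 442.33857651, -250.11278114]), np.float64(10.170832470964358), np.float64(24.009428680810824))
top -2 (array([ 449.5759436 , -260.71696255]), np.float64(18.266470369116895), np.float64(54.82094522003115))
top 0 (array([ 449.45100859, -259.79394633]), np.float64(18.88534816250703), np.float64(47.73346030003335))
top 2 (array([ 449.35975021, -259.38020852]), np.float64(19.38271039075501), np.float64(40.11365336287688))
```

View pics/d4.png

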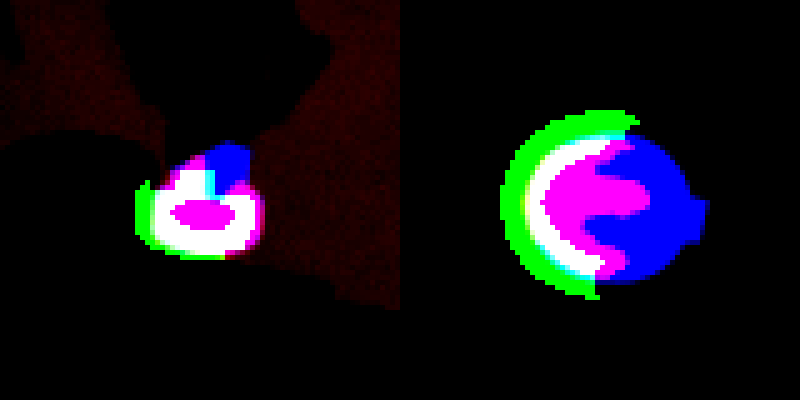

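The side picture shows the cap held level above the neck, with the cap at about crop (375,290) and the neck rim at about (356,427). Both cameras say to go about +4 mm in x and +1.5 mm in y. I'll correct that and turn 90° in the air to find the cap's offset from the tool axis.

```bash
python3 plan.py 452.7 -256.1 200 74.75
```

```text
need rows 0.3 full: [0.0053 0.0079 0.0284] [-0.0014 -0.0006  0.0007]
t 5.78 p [ 449.11 -257.32  211.37] rpy [-1.7992e+02 -3.0000e-02  7.4790e+01] F [ 0.2  0.3 -1.7] M [-0.   -0.01 -0.02] op 0.161 q6 -0.26
```

Request:
carry_out --increments '[[[0.005,0.008,0.02,0,0,0.1],[0.005,0.008,0.028,0,0,0.2],[0.005,0.008,0.028,0,0,0.3],[0.005,0.008,0.028,0,0,0.4],[0.005,0.008,0.028,0,0,0.5]]]'

```text
clock: 6.2
eef_pos: [453.1, -256.2, 200.7]
tcp_rot: [-3.141, 0.0, 0.777]
contact_force: [0.2, 1.3, -1.2]
opening: 0.161
```

Request:
carry_out --increments '[[[0,0,0,0,0,0.1],[0,0,0,0,0,0.2],[0,0,0,0,0,0.3],[0,0,0,0,0,0.4],[0,0,0,0,0,0.5]]]'

```text
clock: 6.62
eef_pos: [453.1, -256.3, 200.8]
tcp_rot: [-3.141, 0.0, 0.254]
contact_force: [-0.1, -0.6, -0.5]
opening: 0.161
```

Request:
carry_out --increments '[[[0,0,0,0,0,0.1],[0,0,0,0,0,0.2],[0,0,0,0,0,0.3],[0,0,0,0,0,0.4],[0,0,0,0,0,0.5]]]'

```text
clock: 7.03
eef_pos: [453.2, -256.2, 200.8]
tcp_rot: [-3.141, 0.0, -0.27]
contact_force: [0.5, -0.5, -1.2]
opening: 0.159
```

Request:
carry_out --increments '[[[0,0,0,0,0,0],[0,0,0,0,0,0],[0,0,0,0,0,0]]]'

```text
clock: 7.28
eef_pos: [453.2, -256.8, 200.9]
tcp_rot: [-3.142, 0.0, -0.262]
contact_force: [-0.0, -0.1, -2.1]
opening: 0.166
```

```bash
python3 plan.py 452.7 -256.1 180 -15.25
python3 - <<'E'
from h import *
import pickle
s=sense(); p=s["eef_pos"]; yaw=s["tcp_rot"][2]; z0=p[2]-47.6
for c,b in(("side",(-4,4.0)),("top",(1,-2))):
    f=optics.grab_frame(c); pickle.dump((f,p,yaw),open(c+"5.pkl","wb"))
    ex=circ(p[0]+b[0],p[1]+b[1],z0,29.5,(0,255,0))+circ(p[0]+b[0],p[1]+b[1],z0+18,29.5,(0,255,255))
    m=(453.5,-258.5) if c=="top" else (449.5,-256.5)
    ex+=circ(m[0],m[1],117,21.5,(255,0,255))+circ(m[0],m[1],91.5,36.7,(255,128,0))
    tooldraw(f,c+"5.png",p+[b[0],b[1],0],yaw,16,ctr=p-[0,0,50],half=(38,45),sc=8,extra=ex)
    print(c,fitocc(f,p[0]+b[0],p[1]+b[1],z0,yaw,c+"5d.png"))
E
cd pics; python3 -c "
import cv2,numpy as np
a=cv2.imread('side5.png');b=cv2.imread('top5.png');cv2.imwrite('b5.png',cv2.resize(np.hstack([a,b]),(800,340)))
a=cv2.imread('side5d.png');b=cv2.imread('top5d.png');cv2.imwrite('d5.png',cv2.resize(np.hstack([a,b]),(800,400)))"
```

```text
need rows 0.5 full: [-0.0016 -0.0014  0.0522] [-0.0001  0.0001  0.0039]
t 7.28 p [ 453.19 -256.8   200.87] rpy [-180.      0.    -15.01] F [-0.  -0.1 -2.1] M [ 0.   -0.03  0.01] op 0.166 q6 1.31
side (array([ 448.01732908, -255.59388947]), np.float64(11.463355227028448), np.float64(18.58427342040073))
top (array([ 455.37371574, -255.86604988]), np.float64(2.250972042125962), np.float64(19.026114745834104))
```

View pics/b5.png

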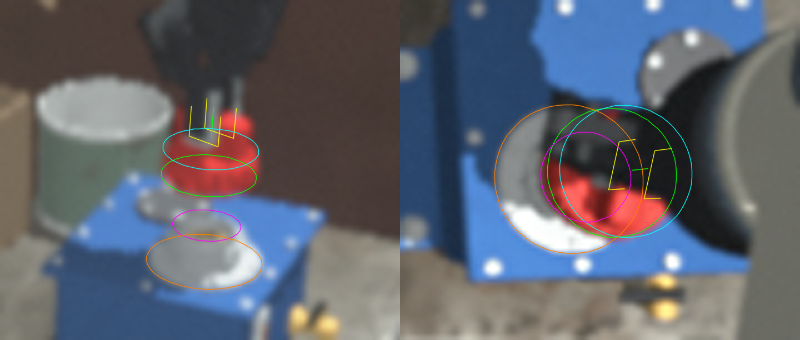

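View pics/d5.png

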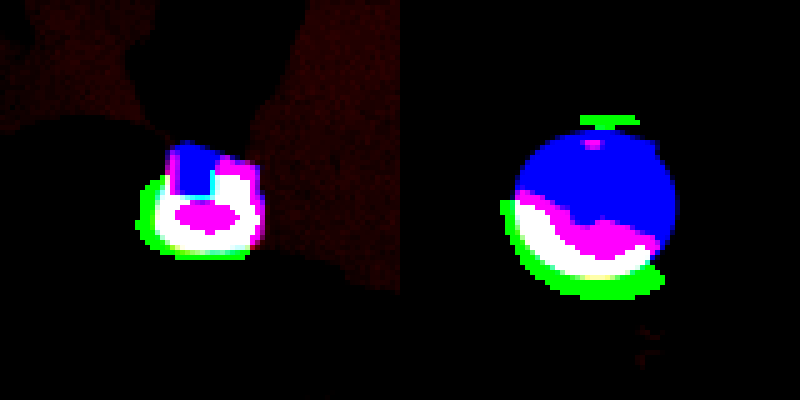

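Run:
```python
from h import *; import pickle
for c in("side","top"):
    f,p,yaw=pickle.load(open(c+"5.pkl","rb")); z0=p[2]-47.6
    x,y=((448.0,-255.6) if c=="side" else (455.4,-255.9))
    ex=circ(x,y,z0,29.5,(0,255,0))+circ(x,y,z0+18.5,29.5,(0,255,255))
    ex+=circ(x,y,z0+18.5,0.5,(255,255,255))
    m=(453.5,-258.5) if c=="top" else (449.5,-256.5)
    ex+=circ(m[0],m[1],117,21.5,(255,0,255))+circ(m[0],m[1],91.5,36.7,(255,128,0))
    tooldraw(f,c+"5.png",np.array([x,y,p[2]]),yaw,16,ctr=p-[0,0,50],half=(32,36),sc=11,extra=ex)
```

```text
(no output)
```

View pics/side5.png

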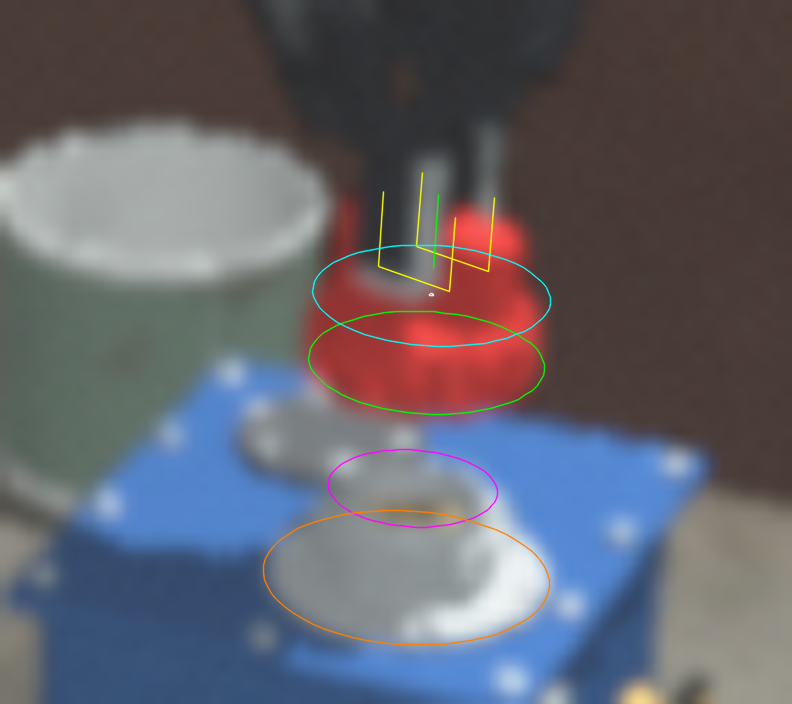

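View pics/top5.png

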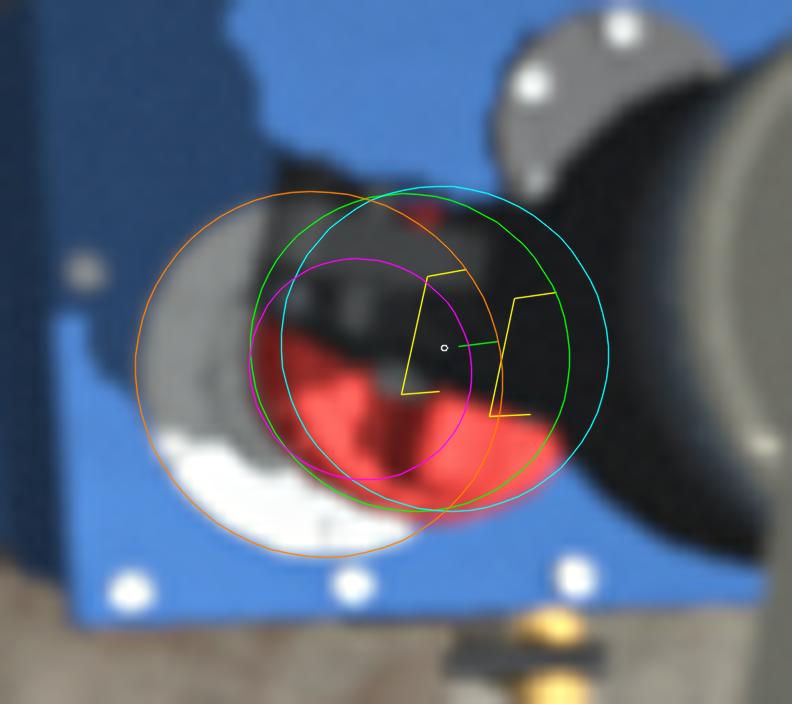

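```bash
python3 plan.py 453.7 -258.3 168 -15
```

```text
need rows 0.9 full: [0.002  0.0027 0.0822] [-0.     -0.     -0.0017]
t 7.38 p [ 453.2  -257.04  200.88] rpy [-180.    -0.   -15.1] F [-0.7  0.8 -1.7] M [-0.   -0.06  0.02] op 0.162 q6 1.32
```

Request:
carry_out --increments '[[[0.002,0.003,0.03,0,0,0],[0.002,0.003,0.06,0,0,0],[0.002,0.003,0.08,0,0,0],[0.002,0.003,0.082,0,0,0],[0.002,0.003,0.082,0,0,0]]]'

```text
clock: 7.8
eef_pos: [453.3, -258.5, 167.7]
tcp_rot: [-3.141, 0.001, -0.266]
contact_force: [-0.3, -0.4, -0.9]
opening: 0.159
```

```bash
python3 plan.py 453.7 -258.3 160 -15;  python3 - <<'E'
from h import *
import pickle
s=sense(); p=s["eef_pos"]; yaw=s["tcp_rot"][2]; z0=p[2]-47.6
d=-1.6*np.array([np.cos(yaw),np.sin(yaw)])
for c,b in(("side",(-2.7,1.3)),("top",(1.3,-.7))):
    f=optics.grab_frame(c); pickle.dump((f,p,yaw),open(c+"6.pkl","wb"))
    x,y=p[:2]+d+b
    ex=circ(x,y,z0,29.5,(0,255,0))+circ(x,y,z0+18,29.5,(0,255,255))
    m=(453.5,-258.5) if c=="top" else (449.5,-256.5)
    ex+=circ(m[0],m[1],117,21.5,(255,0,255))+circ(m[0],m[1],91.5,36.7,(255,128,0))
    tooldraw(f,c+"6.png",[x,y,p[2]],yaw,16,ctr=p-[0,0,50],half=(32,36),sc=11,extra=ex)
E
cd pics; python3 -c "
import cv2,numpy as np
a=cv2.imread('side6.png');b=cv2.imread('top6.png');cv2.imwrite('b6.png',cv2.resize(np.vstack([a[150:600],b[150:600]]),(528,600)))"
```

```text
need rows 0.2 full: [ 0.0009 -0.0008  0.0192] [-0.0003  0.0012 -0.0037]
t 7.8 p [ 453.29 -258.51  167.67] rpy [-1.7998e+02  7.0000e-02 -1.5220e+01] F [-0.3 -0.4 -0.9] M [ 0.   -0.01  0.  ] op 0.159 q6 1.32
```

View pics/b6.png

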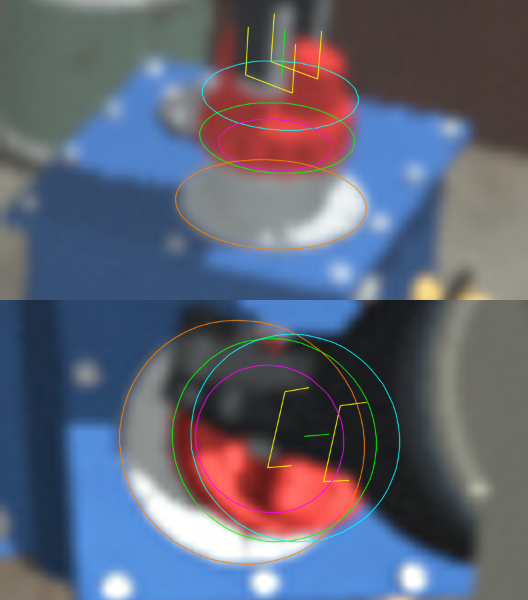

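Request:
carry_out --increments '[[[0,0,0.005,0,0,0],[0,0,0.01,0,0,0],[0,0,0.015,0,0,0],[0,0,0.015,0,0,0]]]'

```text
clock: 8.23
eef_pos: [453.5, -258.6, 161.8]
tcp_rot: [-3.142, 0.0, -0.266]
contact_force: [-0.1, 0.7, -1.0]
opening: 0.163
```

```bash
python3 plan.py
```

```text
t 8.23 p [ 453.48 -258.62  161.85] rpy [-1.800e+02  1.000e-02 -1.525e+01] F [-0.1  0.7 -1. ] M [ 0.02 -0.03  0.02] op 0.163 q6 1.32
```

Request:
carry_out --increments '[[[0,0,0.0025,0,0,0],[0,0,0.005,0,0,0],[0,0,0.005,0,0,0]]]'

```text
clock: 8.48
eef_pos: [453.6, -258.7, 159.9]
tcp_rot: [-3.142, 0.0, -0.266]
contact_force: [0.7, -1.1, -1.8]
opening: 0.164
```

Request:
carry_out --increments '[[[0,0,0.0025,0,0,0],[0,0,0.0025,0,0,0]]]'

```text
clock: 8.65
eef_pos: [453.7, -258.7, 159.0]
tcp_rot: [3.142, -0.0, -0.266]
contact_force: [-0.5, -0.3, -0.3]
opening: 0.161
```

```bash
python3 plan.py
```

```text
t 8.65 p [ 453.65 -258.73  158.98] rpy [ 1.800e+02 -1.000e-02 -1.525e+01] F [-0.5 -0.3 -0.3] M [-0.04 -0.07  0.05] op 0.161 q6 1.32
```

Request:
carry_out --increments '[[[0,0,0.0025,0,0,0],[0,0,0.0025,0,0,0]]]'

```text
clock: 8.82
eef_pos: [453.7, -258.8, 158.0]
tcp_rot: [3.141, -0.0, -0.266]
contact_force: [0.8, -1.5, -1.4]
opening: 0.165
```

Request:
carry_out --increments '[[[0,0,0.0025,0,0,0],[0,0,0.0025,0,0,0]]]'

```text
clock: 8.98
eef_pos: [453.6, -258.9, 157.0]
tcp_rot: [3.141, -0.0, -0.266]
contact_force: [0.3, -2.1, -1.4]
opening: 0.164
```

```bash
python3 plan.py
```

```text
t 8.98 p [ 453.64 -258.94  157.02] rpy [ 1.7998e+02 -1.0000e-02 -1.5240e+01] F [ 0.3 -2.1 -1.4] M [-0.43 -0.02  0.05] op 0.164 q6 1.32
```

Request:
carry_out --increments '[[[0,0.001,0.0015,0,0,0],[0,0.001,0.0025,0,0,0],[0,0.001,0.0025,0,0,0]]]'

```text
clock: 9.23
eef_pos: [453.5, -259.1, 156.0]
tcp_rot: [-3.142, -0.0, -0.266]
contact_force: [-0.4, -1.8, -1.1]
opening: 0.155
```

```bash
python3 plan.py
```

```text
t 9.23 p [ 453.51 -259.11  156.01] rpy [-180.     -0.    -15.25] F [-0.4 -1.8 -1.1] M [-0.24 -0.01  0.01] op 0.155 q6 1.32
```

Request:
carry_out --increments '[[[0,0.001,0.0015,0,0,0],[0,0.001,0.0025,0,0,0],[0,0.001,0.0025,0,0,0]]]'

```text
clock: 9.48
eef_pos: [453.4, -259.4, 155.1]
tcp_rot: [-3.141, 0.0, -0.266]
contact_force: [0.1, -0.4, 0.4]
opening: 0.158
```

```bash
python3 plan.py
```

```text
t 9.48 p [ 453.41 -259.41  155.11] rpy [-179.99    0.    -15.25] F [ 0.1 -0.4  0.4] M [-0.05  0.05  0.  ] op 0.158 q6 1.31
```

Request:
carry_out --increments '[[[0,0,0.0015,0,0,0],[0,0,0.0015,0,0,0]]]'

```text
clock: 9.65
eef_pos: [453.4, -259.5, 155.0]
tcp_rot: [-3.142, -0.0, -0.266]
contact_force: [-2.7, 1.1, 6.9]
opening: 0.157
```

```bash
python3 plan.py
```

```text
t 9.65 p [ 453.45 -259.45  154.98] rpy [-180.     -0.    -15.25] F [-2.7  1.1  6.9] M [0.11 0.28 0.02] op 0.157 q6 1.31
```

Request:
carry_out --increments '[[[0,-0.0003,-0.001,0,0,-0.04],[0,-0.0006,-0.0014,0,0,-0.083],[0,-0.0006,-0.0014,0,0,-0.083]]]'

```text
clock: 9.9
eef_pos: [453.6, -259.4, 155.3]
tcp_rot: [3.141, -0.0, -0.177]
contact_force: [-0.9, -0.6, 2.9]
opening: 0.158
```

```bash
python3 plan.py
```

```text
t 9.9 p [ 453.61 -259.41  155.29] rpy [ 1.7998e+02 -3.0000e-02 -1.0160e+01] F [-0.9 -0.6  2.9] M [-0.1   0.05  0.01] op 0.158 q6 1.23
```

Request:
carry_out --increments '[[[0,-0.0003,-0.0006,0,0,-0.083],[0,-0.0007,-0.0013,0,0,-0.167],[0,-0.0007,-0.0013,0,0,-0.167]]]'

```text
clock: 10.15
eef_pos: [453.7, -259.1, 155.8]
tcp_rot: [3.141, -0.0, -0.002]
contact_force: [-0.7, -0.3, 3.0]
opening: 0.159
```

```bash
python3 plan.py
```

```text
t 10.15 p [ 453.71 -259.1   155.83] rpy [ 1.7998e+02 -3.0000e-02 -1.1000e-01] F [-0.7 -0.3  3. ] M [0.09 0.   0.06] op 0.159 q6 1.05
```

Request:
carry_out --increments '[[[0,-0.0003,-0.0006,0,0,-0.083],[0,-0.0007,-0.0013,0,0,-0.167],[0,-0.0007,-0.0013,0,0,-0.167]]]'

```text
clock: 10.4
eef_pos: [453.7, -258.8, 156.3]
tcp_rot: [3.141, -0.0, 0.171]
contact_force: [-1.3, 0.4, 4.7]
opening: 0.165
```

Request:
carry_out --increments '[[[0,-0.0003,-0.0007,0,0,-0.083],[0,-0.0007,-0.0014,0,0,-0.167],[0,-0.0007,-0.0014,0,0,-0.167]]]'

```text
clock: 10.65
eef_pos: [453.7, -258.5, 156.9]
tcp_rot: [3.141, -0.0, 0.344]
contact_force: [-0.0, 0.5, 3.9]
opening: 0.162
```

Request:
carry_out --increments '[[[0,-0.0003,-0.0007,0,0,-0.083],[0,-0.0007,-0.0013,0,0,-0.167],[0,-0.0007,-0.0013,0,0,-0.167]]]'

```text
clock: 10.9
eef_pos: [453.6, -258.3, 157.4]
tcp_rot: [3.141, -0.0, 0.518]
contact_force: [-0.6, -1.4, 4.2]
opening: 0.162
```

Request:
carry_out --increments '[[[0,-0.0003,-0.0007,0,0,-0.083],[0,-0.0007,-0.0014,0,0,-0.167],[0,-0.0007,-0.0014,0,0,-0.167]]]'

```text
clock: 11.15
eef_pos: [453.5, -258.0, 157.9]
tcp_rot: [3.141, -0.0, 0.692]
contact_force: [0.7, -1.2, 5.0]
opening: 0.162
```

```bash
python3 plan.py
```

```text
t 11.15 p [ 453.46 -258.03  157.94] rpy [ 1.7997e+02 -1.0000e-02  3.9650e+01] F [ 0.7 -1.2  5. ] M [-0.25 -0.06 -0.  ] op 0.162 q6 0.36
```

Request:
carry_out --increments '[[[0,-0.0003,-0.0007,0,0,-0.083],[0,-0.0007,-0.0015,0,0,-0.167],[0,-0.0007,-0.0015,0,0,-0.167]]]'

```text
clock: 11.4
eef_pos: [453.2, -257.8, 158.5]
tcp_rot: [3.141, -0.0, 0.866]
contact_force: [-0.3, -0.5, 4.2]
opening: 0.162
```

Request:
carry_out --increments '[[[0,-0.0003,-0.0006,0,0,-0.067],[0,-0.0006,-0.001,0,0,-0.133],[0,-0.0006,-0.001,0,0,-0.133]]]'

```text
clock: 11.65
eef_pos: [452.9, -257.5, 158.8]
tcp_rot: [3.142, -0.0, 1.004]
contact_force: [0.2, -1.1, 4.6]
opening: 0.158
```

Request:
carry_out --increments '[[[0,-0.0003,-0.0006,0,0,-0.067],[0,-0.0006,-0.001,0,0,-0.133],[0,-0.0006,-0.001,0,0,-0.133]]]'

```text
clock: 11.9
eef_pos: [452.4, -257.2, 158.8]
tcp_rot: [-3.141, -0.0, 1.144]
contact_force: [0.6, -2.0, -0.5]
opening: 0.158
```

The force fell away at yaw ≈ 65°, so the lugs are over the gaps. I'll let the cap follow down gently.

Request:
carry_out --increments '[[[0,-0.0002,0.001,0,0,-0.03],[0,-0.0002,0.0025,0,0,-0.04],[0,-0.0002,0.0025,0,0,-0.04]]]'

```text
clock: 12.15
eef_pos: [452.4, -257.2, 157.7]
tcp_rot: [-3.141, -0.0, 1.186]
contact_force: [-0.2, -0.6, -1.6]
opening: 0.164
```

```bash
python3 plan.py
```

```text
t 12.15 p [ 452.37 -257.2   157.69] rpy [-1.7996e+02 -1.0000e-02  6.7930e+01] F [-0.2 -0.6 -1.6] M [-0.2  -0.06 -0.06] op 0.164 q6 -0.13
```

Request:
carry_out --increments '[[[0,0,0.0025,0,0,0],[0,0,0.005,0,0,0],[0,0,0.005,0,0,0]]]'

```text
clock: 12.4
eef_pos: [452.4, -257.3, 155.8]
tcp_rot: [-3.141, -0.0, 1.189]
contact_force: [0.8, -1.2, -1.4]
opening: 0.157
```

Request:
carry_out --increments '[[[0,0,0.0015,0,0,0],[0,0,0.0025,0,0,0],[0,0,0.0025,0,0,0]]]'

```text
clock: 12.65
eef_pos: [452.5, -257.3, 155.0]
tcp_rot: [-3.141, -0.0, 1.19]
contact_force: [0.4, -0.7, -1.4]
opening: 0.161
```

```bash
python3 plan.py
```

```text
t 12.65 p [ 452.46 -257.29  154.96] rpy [-1.7998e+02 -1.0000e-02  6.8180e+01] F [ 0.4 -0.7 -1.4] M [-0.16  0.03  0.01] op 0.161 q6 -0.14
```

Request:
carry_out --increments '[[[0,0,0.0015,0,0,0],[0,0,0.0025,0,0,0],[0,0,0.0025,0,0,0]]]'

```text
clock: 12.9
eef_pos: [452.5, -257.2, 154.0]
tcp_rot: [-3.141, -0.0, 1.19]
contact_force: [-0.1, -1.3, -2.2]
opening: 0.161
```

Request:
carry_out --increments '[[[0,0,0.0012,0,0,0],[0,0,0.0012,0,0,0]]]'

```text
clock: 13.07
eef_pos: [452.6, -257.3, 153.5]
tcp_rot: [-3.141, -0.0, 1.19]
contact_force: [0.4, -0.8, -1.0]
opening: 0.161
```

```bash
python3 plan.py
```

```text
t 13.07 p [ 452.55 -257.27  153.55] rpy [-1.7999e+02 -1.0000e-02  6.8200e+01] F [ 0.4 -0.8 -1. ] M [-0.02 -0.09 -0.  ] op 0.161 q6 -0.14
```

Request:
carry_out --increments '[[[0,0,0.0012,0,0,0],[0,0,0.0012,0,0,0]]]'

```text
clock: 13.23
eef_pos: [452.6, -257.3, 153.3]
tcp_rot: [-3.142, -0.0, 1.19]
contact_force: [-0.4, 1.6, 0.0]
opening: 0.162
```

Request:
carry_out --increments '[[[0,0,0.0008,0,0,0],[0,0,0.0008,0,0,0]]]'

```text
clock: 13.4
eef_pos: [452.6, -257.4, 153.2]
tcp_rot: [3.142, -0.0, 1.19]
contact_force: [-1.4, 2.1, 4.1]
opening: 0.164
```

```bash
python3 plan.py
```

```text
t 13.4 p [ 452.61 -257.35  153.18] rpy [180.   -0.   68.2] F [-1.4  2.1  4.1] M [0.21 0.25 0.01] op 0.164 q6 -0.14
```

Request:
carry_out --increments '[[[0,0.0003,0.0003,0,0,0.083],[0,0.0007,0.001,0,0,0.167],[0,0.0007,0.001,0,0,0.167]]]'

```text
clock: 13.65
eef_pos: [453.1, -257.6, 152.6]
tcp_rot: [3.141, -0.0, 1.012]
contact_force: [-0.5, -0.2, 2.8]
opening: 0.162
```

```bash
python3 plan.py
```

```text
t 13.65 p [ 453.14 -257.59  152.63] rpy [179.96  -0.    57.96] F [-0.5 -0.2  2.8] M [-0.17  0.07 -0.06] op 0.162 q6 0.04
```

Request:
carry_out --increments '[[[0,0.0003,0.0006,0,0,0.083],[0,0.0007,0.0013,0,0,0.167],[0,0.0007,0.0013,0,0,0.167]]]'

```text
clock: 13.9
eef_pos: [453.4, -257.8, 152.1]
tcp_rot: [3.141, -0.0, 0.84]
contact_force: [-1.4, -1.2, 2.5]
opening: 0.162
```

```bash
python3 plan.py
```

```text
t 13.9 p [ 453.39 -257.79  152.13] rpy [ 1.7996e+02 -1.0000e-02  4.8100e+01] F [-1.4 -1.2  2.5] M [-0.16  0.02 -0.01] op 0.162 q6 0.21
```

Request:
carry_out --increments '[[[0,0.0003,0.0006,0,0,0.083],[0,0.0007,0.0013,0,0,0.167],[0,0.0007,0.0013,0,0,0.167]]]'

```text
clock: 14.15
eef_pos: [453.5, -258.0, 151.6]
tcp_rot: [3.141, -0.0, 0.667]
contact_force: [-0.7, 0.1, 2.3]
opening: 0.16
```

Request:
carry_out --increments '[[[0,0.0003,0.0006,0,0,0.083],[0,0.0007,0.0013,0,0,0.167],[0,0.0007,0.0013,0,0,0.167]]]'

```text
clock: 14.4
eef_pos: [453.7, -258.2, 151.0]
tcp_rot: [3.141, -0.0, 0.493]
contact_force: [-0.2, -0.7, 2.4]
opening: 0.163
```

```bash
python3 plan.py
```

```text
t 14.4 p [ 453.66 -258.17  151.04] rpy [ 1.7998e+02 -1.0000e-02  2.8250e+01] F [-0.2 -0.7  2.4] M [-0.1  -0.01 -0.08] op 0.163 q6 0.56
```

Request:
carry_out --increments '[[[0,0.0003,0.0006,0,0,0.083],[0,0.0007,0.0013,0,0,0.167],[0,0.0007,0.0013,0,0,0.167]]]'

```text
clock: 14.65
eef_pos: [453.7, -258.4, 150.5]
tcp_rot: [3.141, -0.0, 0.319]
contact_force: [1.1, -0.9, 3.3]
opening: 0.164
```

Request:
carry_out --increments '[[[0,0.0003,0.0005,0,0,0.067],[0,0.0006,0.001,0,0,0.133],[0,0.0006,0.001,0,0,0.133]]]'

```text
clock: 14.9
eef_pos: [453.8, -258.6, 150.2]
tcp_rot: [3.141, -0.0, 0.181]
contact_force: [0.1, 0.5, 4.3]
opening: 0.166
```

```bash
python3 plan.py
```

```text
t 14.9 p [ 453.83 -258.59  150.17] rpy [ 1.7999e+02 -2.0000e-02  1.0370e+01] F [0.1 0.5 4.3] M [-0.03 -0.05 -0.06] op 0.166 q6 0.87
```

Request:
carry_out --increments '[[[0,0.0003,0.0003,0,0,0.067],[0,0.0006,0.0004,0,0,0.133],[0,0.0006,0.0004,0,0,0.133]]]'

```text
clock: 15.15
eef_pos: [453.9, -259.0, 150.1]
tcp_rot: [3.141, -0.0, 0.042]
contact_force: [0.2, 0.3, 4.3]
opening: 0.163
```

```bash
python3 plan.py
```

```text
t 15.15 p [ 453.94 -258.95  150.14] rpy [ 1.7998e+02 -3.0000e-02  2.3800e+00] F [0.2 0.3 4.3] M [-0.06 -0.02 -0.06] op 0.163 q6 1.01
```

Request:
carry_out --increments '[[[0,0.0002,0,0,0,0.042],[0,0.0004,0,0,0,0.083],[0,0.0004,0,0,0,0.083]]]'

```text
clock: 15.4
eef_pos: [453.9, -259.1, 150.1]
tcp_rot: [3.141, -0.0, -0.044]
contact_force: [-0.9, -0.9, 4.4]
opening: 0.164
```

```bash
python3 plan.py
```

```text
t 15.4 p [ 453.91 -259.11  150.13] rpy [ 1.7997e+02 -2.0000e-02 -2.5000e+00] F [-0.9 -0.9  4.4] M [-0.13 -0.02 -0.06] op 0.164 q6 1.09
```

Request:
carry_out --increments '[[[0,0.0002,0,0,0,0.03],[0,0.0004,0,0,0,0.067],[0,0.0004,0,0,0,0.067]]]'

```text
clock: 15.65
eef_pos: [453.9, -259.4, 150.1]
tcp_rot: [3.141, -0.0, -0.113]
contact_force: [0.0, -0.5, 5.5]
opening: 0.158
```

```bash
python3 plan.py
```

```text
t 15.65 p [ 453.86 -259.37  150.12] rpy [ 1.7996e+02 -2.0000e-02 -6.4900e+00] F [ 0.  -0.5  5.5] M [-0.2   0.06  0.24] op 0.158 q6 1.16
```

Request:
carry_out --increments '[[[0,0,0,0,0,0.008],[0,0,0,0,0,0.008]]]'

```text
clock: 15.82
eef_pos: [453.8, -259.4, 150.1]
tcp_rot: [3.141, -0.0, -0.12]
contact_force: [-0.6, -1.3, 5.2]
opening: 0.16
```

```bash
python3 plan.py
```

```text
t 15.82 p [ 453.85 -259.4   150.12] rpy [ 1.7996e+02 -2.0000e-02 -6.8700e+00] F [-0.6 -1.3  5.2] M [-0.19  0.11  0.37] op 0.16 q6 1.17
```

Request:
carry_out --increments '[[[0,0,0,0,0,0.01],[0,0,0,0,0,0.01]]]'

```text
clock: 15.98
eef_pos: [453.9, -259.4, 150.1]
tcp_rot: [3.141, -0.0, -0.13]
contact_force: [-0.4, -1.6, 4.5]
opening: 0.16
```

```bash
python3 plan.py
```

```text
t 15.98 p [ 453.86 -259.42  150.14] rpy [ 1.7995e+02 -2.0000e-02 -7.4700e+00] F [-0.4 -1.6  4.5] M [-0.27  0.07  0.42] op 0.16 q6 1.18
```

Request:
carry_out --increments '[[[0,0,0,0,0,0.012],[0,0,0,0,0,0.012]]]'

```text
clock: 16.15
eef_pos: [453.9, -259.5, 150.1]
tcp_rot: [3.141, -0.0, -0.143]
contact_force: [-0.6, -1.5, 4.8]
opening: 0.164
```

```bash
python3 plan.py
```

```text
t 16.15 p [ 453.87 -259.45  150.15] rpy [ 1.7995e+02 -2.0000e-02 -8.1800e+00] F [-0.6 -1.5  4.8] M [-0.19  0.06  0.42] op 0.164 q6 1.19
```

Request:
carry_out --increments '[[[0,0,0,0,0,0.012],[0,0,0,0,0,0.012]]]'

```text
clock: 16.32
eef_pos: [453.9, -259.5, 150.2]
tcp_rot: [3.141, -0.001, -0.156]
contact_force: [0.2, -1.3, 5.7]
opening: 0.16
```

```bash
python3 plan.py
```

```text
t 16.32 p [ 453.91 -259.47  150.16] rpy [ 1.7994e+02 -3.0000e-02 -8.9200e+00] F [ 0.2 -1.3  5.7] M [-0.26  0.09  0.52] op 0.16 q6 1.21
```

Request:
carry_out --increments '[[[0,0,0,0,0,0.012],[0,0,0,0,0,0.012]]]'

```text
clock: 16.48
eef_pos: [453.9, -259.5, 150.1]
tcp_rot: [3.141, -0.001, -0.168]
contact_force: [-0.6, -0.6, 5.5]
opening: 0.161
```

```bash
python3 plan.py; python3 -c "
from h import *; print(sense()['joint_efforts'].round(3))"
```

```text
t 16.48 p [ 453.91 -259.54  150.15] rpy [ 1.7994e+02 -3.0000e-02 -9.6400e+00] F [-0.6 -0.6  5.5] M [-0.22  0.08  0.6 ] op 0.161 q6 1.22
[  0.156 -48.745 -25.276   0.787   0.151   0.793]
```

Request:
carry_out --increments '[[[0,0,0,0,0,0.009],[0,0,0,0,0,0.009],[0,0,0,0,0,0.009]]]'

```text
clock: 16.73
eef_pos: [453.9, -259.5, 150.1]
tcp_rot: [3.141, -0.0, -0.177]
contact_force: [-0.3, -2.0, 5.4]
opening: 0.161
```

```bash
python3 plan.py
python3 - <<'E'
from h import *; import pickle
s=sense(); print(s['joint_efforts'].round(3))
p=s["eef_pos"]; yaw=s["tcp_rot"][2]
f=optics.grab_frame("side"); tooldraw(f,"side7.png",p,yaw,16,ctr=p-[0,0,30],half=(32,36),sc=8)
E
python3 plan.py
```

```text
t 16.73 p [ 453.88 -259.51  150.13] rpy [ 1.7994e+02 -3.0000e-02 -1.0140e+01] F [-0.3 -2.   5.4] M [-0.31  0.02  0.67] op 0.161 q6 1.23
[  0.154 -48.765 -25.26    0.827   0.167   0.685]
t 16.78 p [ 453.86 -259.52  150.12] rpy [ 1.7994e+02 -3.0000e-02 -1.0140e+01] F [ 0.  -1.2  5.3] M [-0.27  0.09  0.66] op 0.163 q6 1.23
```

View pics/side7.png

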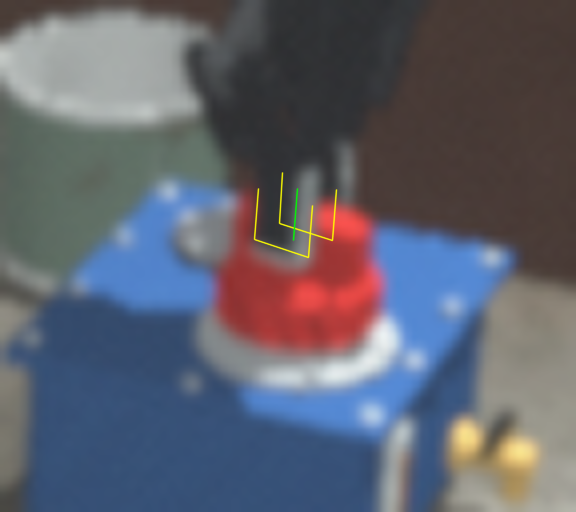

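Torque is 0.67 N m and the picture shows the cap seated level on the flange, at about crop (300,310). I'll let go.

Request:
carry_out --increments '[[[0,0,0,0,0,0],[0,0,0,0,0,0],[0,0,0,0,0,0],[0,0,0,0,0,0]]]' --hand 0.45

```text
clock: 17.12
eef_pos: [453.5, -258.9, 149.6]
tcp_rot: [-3.141, 0.001, -0.184]
contact_force: [-0.5, 0.2, 0.5]
opening: 0.552
```

```bash
python3 plan.py
```

```text
t 17.12 p [ 453.45 -258.88  149.58] rpy [-1.7998e+02  4.0000e-02 -1.0540e+01] F [-0.5  0.2  0.5] M [-0.   -0.02 -0.03] op 0.552 q6 1.23
```

Request:
carry_out --increments '[[[0,0,-0.02,0,0,0],[0,0,-0.07,0,0,0],[0,0,-0.14,0,0,0],[0,0,-0.22,0,0,0],[0,0,-0.3,0,0,0]]]'

```text
clock: 17.53
eef_pos: [453.3, -258.8, 271.4]
tcp_rot: [-3.141, 0.001, -0.185]
contact_force: [0.9, -0.1, -0.4]
opening: 0.551
```

Request:
carry_out --increments '[[[-0.08,0,0,0,0,0],[-0.16,0,0,0,0,0],[-0.24,0,0,0,0,0],[-0.3,0,0,0,0,0],[-0.3,0,0,0,0,0]]]'

```text
clock: 17.95
eef_pos: [331.8, -235.4, 270.0]
tcp_rot: [-3.141, 0.002, -0.186]
contact_force: [0.4, -0.5, -0.5]
opening: 0.545
```

```bash
python3 plan.py
python3 - <<'E'
from h import *; import pickle
for c in("side","top"):
    f=optics.grab_frame(c); pickle.dump(f,open(c+"8.pkl","wb")); save(c+"8f.png",f["img"])
    P=allpts(f); im=f["img"].astype(int)
    red=(redsoft(f["img"])>.4)&(np.hypot(P[...,0]-451,P[...,1]+258)<45)&(P[...,2]>95)
    Q=P[red]; print(c,len(Q),np.percentile(Q[:,2],[1,50,99]).round(1))
    z0=117-14.5; m=(453.5,-258.5) if c=="top" else (449.5,-256.5)
    for dz in(0,3): print(" fit dz",dz,fitcap(f,m[0],m[1],z0+dz,np.radians(-10)))
    ex=circ(*m,z0,29.5,(0,255,0))+circ(*m,z0+18.5,29.5,(0,255,255))
    uv=np.array([*m,130.])
    tooldraw(f,c+"8.png",[*m,400],0,16,ctr=uv,half=(32,36),sc=8,extra=ex)
E
cd pics; python3 -c "
import cv2,numpy as np
a=cv2.imread('side8.png');b=cv2.imread('top8.png');cv2.imwrite('b8.png',cv2.resize(np.hstack([a,b]),(800,356)))
a=cv2.imread('side8f.png');b=cv2.imread('top8f.png');cv2.imwrite('f8.png',cv2.resize(np.hstack([a,b]),(800,300)))"
```

```text
t 17.95 p [ 331.8  -235.43  269.96] rpy [-1.7997e+02  1.3000e-01 -1.0630e+01] F [ 0.4 -0.5 -0.5] M [ 0.02 -0.05 -0.04] op 0.545 q6 1.14
side 313 [102.8 120.3 143.2]
 fit dz 0 (np.float64(450.0006810717269), np.float64(-257.5983073890665), np.float64(-0.38642978954107166), np.float64(18.250421544505407), np.float64(366.83128305644226))
 fit dz 3 (np.float64(448.0151371571326), np.float64(-251.91752535661277), np.float64(-0.40912818605534906), np.float64(19.134321909243194), np.float64(366.8312830564422))
top 567 [109.2 122.7 147.5]
 fit dz 0 (np.float64(454.0084825521368), np.float64(-257.1142718811933), np.float64(0.0990133365750771), np.float64(55.653479729218596), np.float64(587.9976571109501))
 fit dz 3 (np.float64(453.70771671728033), np.float64(-255.9196613383218), np.float64(0.11774426797926783), np.float64(60.51492593405131), np.float64(587.9976571109501))
```

View pics/b8.png

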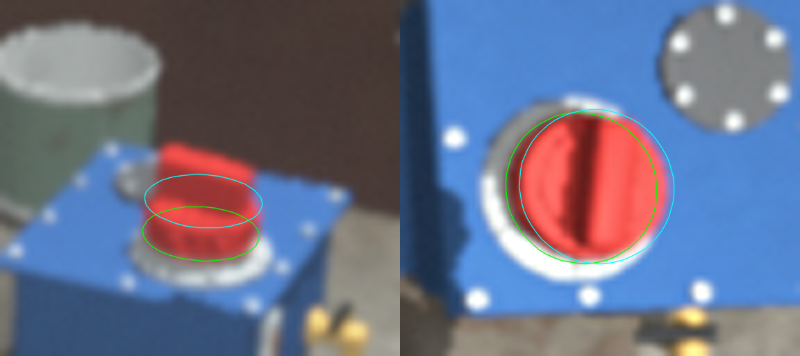

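View pics/f8.png

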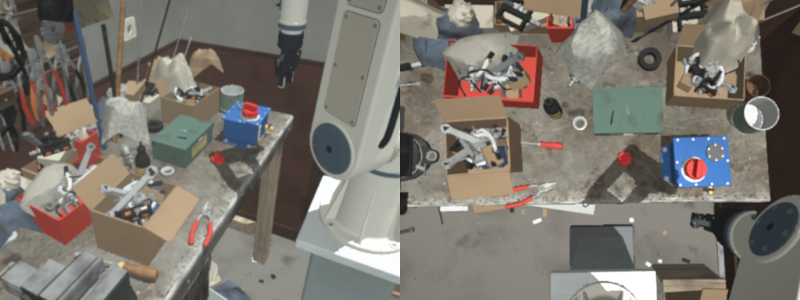

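The side picture shows the cap level and low on the neck at about (200,220), and the top picture shows it concentric at about (590,185). Nothing else has moved and the gripper is clear. Handing in.

```bash
python3 -c "
from h import *
print(r.sign_off())"
```

```text
the job is handed in; nothing more can be done
None
```

The large red filler cap is on the tank's neck, fully home and tight, and I have let it go and handed the job in at about 18 s of the 64 s allowed. `r.sign_off()` gave no verdict.

- **Finding the thread:** I set the cap level on the neck and turned it backwards about 83° under roughly 4–6 N. It climbed about 4 mm, then the force fell away. I followed it down about 5.5 mm into the thread, so it sat about 3.1 mm above home.
- **Tightening:** I screwed it clockwise about 78°, and it came down to home height. I stopped at about 0.67 N m of measured torque, inside the 0.4–1 N m range, and the cap stayed put when I opened the jaws.
- **Last checks:** Both cameras show the cap level, low and centred on the neck. The small cap and the other things on the bench are where they were, and the gripper is clear with no force on it.
- **Disagreements:** The two cameras differed by about 4–5 mm in absolute position, so I lined the cap up by comparing it with the neck in each picture and by feel. The final silhouette fits were rough (bar bearing −22° from the side, +6° from the top, against −10° at the gripper), so "home" rests on the gripper height and torque readings.

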